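# Lap two sample slates up a run-off test deck and clamp them

### The arm

A 6-joint arm with a two-finger parallel gripper is mounted at the origin on the work surface. World frame = base frame: x ahead of the robot, y to its left, z up, the work surface at z = 0. Lengths are in mm, angles in rad, forces in N, time in s.
With the tool pointing down it reaches from about 275 to 725 mm from the base axis. Payload 15.9 kg.
Tool frame: the origin (TCP) lies midway between the tips of the shut fingers; the grasp point (between the pads) lies behind it (manip.grip_point_offset is the z of the grasp point in the tool frame, in mm); z points along the fingers, x is the direction in which the jaws open and shut, and the axes are right-handed (so a half turn about z gives the same grasp; the last joint's range is limited). The gripper opens to 85 mm and grips with 20 to 120 N. Pads are 22 mm wide; open, the fingers measure 114 mm over their backs; the gripper's body (76 mm by 85 mm) begins 54 mm behind the grasp point. The pads swing forward as they close: fully open they stand 13 mm farther back than shut.
Start: joints at [-1.163, 0.213, -0.034, 1.323, 0, 1.571], TCP at [198.288, -458.985, 231.306] pointing down, gripper open.
Joint ranges: [-2.98, 2.98], [-0.74, 1.72], [-1.14, 1.35], [-2.1, 2.04], [-1.57, 1.44], [-3.14, 3.14]. Speed limits (rad/s): [1.89, 1.89, 2.39, 2.57, 3.14, 3.14].

### API

Orientations are given as a unit quaternion [w, x, y, z].
In Python, from rig import manip gives the robot as it stands.
- The arm moves only by the shell command python3 -m pendant 'ROWS' [FORCE]. ROWS is JSON, a list of rows, each an object of numbers: "fingers": the closure in counts, from 0 (fully open) to 255 (shut); "x", "y", "z": the shift along the tool's x, y, z in m; "rx", "ry", "rz": the turn, a rotation vector about the tool's x, y, z in rad. A call has 1 to 10 rows; each row shifts and turns the pose as measured when the row begins, along the tool's axes as they then stand; what a row does not reach is not made up. A row lasts 1/8 s, in which the tool goes at most 62.5 mm and 10.7 degrees, less where a joint would pass 70% of its speed; a pose out of reach is approached as far as the arm can. A call with a gripper value outside its range is refused whole. The fingers move at their own pace and stop on an object; FORCE is the grip in N (left out, the last holds). Time passes only in rows, so rows that do not move let the fingers close. It gives the time, the measured TCP pose, the force and the opening at its end, in the units of the state.
- manip.sense(): the state, without advancing time (a new reading comes with each control period).
- manip.grab_frame(name): name is "side" or "top"; returns a dict with "frame" (480x640x3 uint8, blue, green, red), "fx", "fy", "cx", "cy" (pixels), "k1" (the pictures are not rectified: a ray, as slopes to the right and down, at radius r is drawn at 1 + k1 r^2 times it, then the intrinsics apply), "R" (3x3) and "t" (3): a world point X has camera coordinates R X + t. Camera axes: x right, y down, z forward; pixel columns grow to the right and rows downward; lengths in mm; the calibration is good to about 2 mm. A picture is of the moment at which its call begins. There is no depth.
- manip.hand_in(): hands the job in, once; it reports no verdict.
Trained networks look in the newest picture that a camera, given by its name, has taken for a name from the list of things; names that differ only in an ending like _2 or _b are one class to them, and where a whole thing is asked for, a point or a joint stands for the part that bears it (a point fixed in the world has none). Each returns a list of dicts, best first, with "p" (0 to 1); they miss things now and then, are a little off and sometimes report something else, mostly with a low value. They report only what shows in the picture. A call takes as long as a camera call. They do not tell look-alikes from the thing itself.
- manip.recognise(label, camera): "location" ([x, y, z] in mm, in world coordinates, good to about 4 mm: the middle of the surface that is visible of it).
- manip.place_of(label, camera): "location" ([x, y, z] in mm, in world coordinates, good to about 4 mm: a listed point, or the origin of a listed thing).
The state is a dict: "time": time; "joint_positions": joint angles; "joint_vel": joint speeds; "tau": joint torques, N m; "tcp_pos": TCP position; "tcp_rot": TCP orientation; "contact_force": force on the tool from outside, world axes, zero at the start; "torque": the same for the moment, N m; "grip_width": opening from 0.0 (shut) to 1.0 (fully open).
Only numpy, scipy, OpenCV 4.12 (cv2) and the standard library are available. Lean on these libraries where they do the work, as an engineer would, in place of code of your own. Each camera call takes 0.05 s, during which the arm holds its last target. There are 200 camera calls.

### The job

On the sloping test deck, lay the terracotta slate on the lower (orange) batten and then the charcoal slate on the upper (yellow) batten, so that they lap over the pale slate already there: nib end uphill, square and centred between the blue lines, each pulled firmly down the slope (a push of about 10 N) until its nib is hard against its batten. Then swing the red clamp bar over and press its end plate down until the brass catch snaps over it, and do not disturb the glass beaker or the amber jar.

Things in the scene. Friction and masses are not known exactly. Their poses are not given: they have to be found in the camera images.
- slope: Plywood deck board pitched 32 deg, foot towards the robot. The frame is at its foot on the top face, midway between the two blue lines (y = -42 and +42 mm): x up the slope, y left across it, z straight out of the face. The board reaches 302 mm up the slope and from y = -95 to +125 mm.
- pale_slate (a point): Centre of the pale slate, 125 x 62 x 8 mm, already fixed at the foot, tail at slope x = 0, head at x = 125 mm. Where the next slate's tail rests on it, its top is about 22 mm out of the board.
- batten_lo: Orange lower batten across the board, 12 mm along the slope, 120 mm wide, 10 mm high, about 190 mm up the slope (set a few mm differently each time, fixed tight). The frame lies on its uphill face, on the board, mid-width: x up the slope, z out of the board.
- batten_hi: Yellow upper batten, same size and frame, about 265 mm up the slope (also set differently each time).
- slate_red_center (a point): Centre of the loose terracotta slate, a plate 125 x 62 x 8 mm, about 150 g (varies), nib under its head. x along its length to the nib end, z out of its upper face. It starts level on a wooden block (60 mm along it, 40 mm wide, 16 mm high) on the white tray, the nib hanging free; underside 22 mm above the bench. The two slates may lie on either block.
- slate_red_nib (a point): Middle of the lower edge of its nib, on the face that bears on the batten: 52.5 mm from the slate's centre towards the head and 11 mm below it. The nib is a rib 10 mm along the slate, 56 mm wide, 7 mm deep. Same axes as the slate.
- slate_grey_center (a point): Centre of the loose charcoal slate, same size, nib, axes and support as the terracotta one. Once laid, a slate lies about 6 deg flatter than the board (pitch about 26 deg), its tail on the slate below and its underside on the uphill top edge of its batten. Friction may or may not hold it on the slope before the nib catches.
- slate_grey_nib (a point): The same point on the charcoal slate's nib.
- clamp (a joint): Angle of the red clamp bar: 0 lying shut across the deck, about 1.7 to 1.9 standing open. The bar swings about an axis parallel to the slope; its hinge is stiff (about 0.14 N m) and stays where it is left.
- clamp_pivot (a point): Hinge axis of the clamp bar, at the right (-y) side of the board 28 mm out of it. Frame as the slope's.
- clamp_plate (a point): Middle of the outer face (top when shut) of the clamp bar's red end plate, 124 mm from the hinge along the bar; plate 36 mm along the slope, 34 mm along the bar, 10 mm thick. The bar is 18 mm wide, 10 mm thick, 154 mm long with its steel nose. y from hinge to nose, z out of the outer face. Shut, that face lies 33 mm out of the board.
- tongue (a joint): Travel (m) of the brass sprung tongue in the grey housing left (+y) on the board: 0 out, 0.011 fully in. The bar's nose rides it back 7 mm (6 to 12 N on the plate), then it snaps over the nose; the bar stops about 3 mm lower. It reaches in to y = 67 mm and stands up to 58 mm out of the board, like the housing.
- beaker: Bystander: clear glass beaker, 80 mm across, 100 mm high, origin under its middle.
- jar: Bystander: amber jar, 60 mm across, 90 mm high, origin under its middle.
Things that resemble listed ones, but are neither listed nor needed, are in the scene too. What is meant by the part that bears slate_grey_center is not pink, and is the smaller of those in its own colour.

How it is judged (in metres and radians):
On the way, in this order (a step that is already met when the one before it is completed fails the run):
1. the terracotta slate lies hooked on the orange batten and is pulled hard against it (over 5 N between them) before the charcoal one is laid (x of slate_red_nib in the frame of batten_lo between -0.002 and 0.0025 m and y of slate_red_nib in the frame of batten_lo between -0.008 and 0.008 m and z of slate_red_nib in the frame of batten_lo below 0.006 m and angle between the y axis of slate_red_center and the y axis of batten_lo, either way round below 0.07 rad and angle between the x axis of slate_red_center and the x axis of batten_lo, either way round below 0.16 rad and angle between slate_red_center's own z axis and vertical below 1 rad and x of slate_red_center in the frame of batten_lo below 0 m and contact force between slate_red and batten_lo above 5 N and distance between slate_grey_nib and batten_hi above 0.06 m), for 0.1 s.
2. the charcoal slate lies hooked on the yellow batten and is pulled hard against it (over 5 N between them) (x of slate_grey_nib in the frame of batten_hi between -0.002 and 0.0025 m and y of slate_grey_nib in the frame of batten_hi between -0.008 and 0.008 m and z of slate_grey_nib in the frame of batten_hi below 0.006 m and angle between the y axis of slate_grey_center and the y axis of batten_hi, either way round below 0.07 rad and angle between the x axis of slate_grey_center and the x axis of batten_hi, either way round below 0.16 rad and angle between slate_grey_center's own z axis and vertical below 1 rad and x of slate_grey_center in the frame of batten_hi below 0 m and contact force between slate_grey and batten_hi above 5 N), for 0.1 s.
3. the clamp bar is shut with the tongue snapped out over it (value of joint clamp below 0.035 rad and value of joint tongue below 0.002 m), for 0.2 s.
At the end, for the whole second after the job is handed in: Both slates lie at rest on the slope, terracotta on the orange and charcoal on the yellow batten, nib uphill and hooked behind the batten with a gap under 2.5 mm, centred within 8 mm and square within 4 degrees; the clamp bar is shut (under 0.035 rad) and the tongue is back out (under 2 mm) over it (all of step 3 and x of slate_red_nib in the frame of batten_lo between -0.002 and 0.0025 m and y of slate_red_nib in the frame of batten_lo between -0.008 and 0.008 m and z of slate_red_nib in the frame of batten_lo below 0.006 m and angle between the y axis of slate_red_center and the y axis of batten_lo, either way round below 0.07 rad and angle between the x axis of slate_red_center and the x axis of batten_lo, either way round below 0.16 rad and angle between each of slate_red_center, slate_grey_center's own z axis and vertical below 1 rad and x of slate_red_center in the frame of batten_lo below 0 m and x of slate_grey_nib in the frame of batten_hi between -0.002 and 0.0025 m and y of slate_grey_nib in the frame of batten_hi between -0.008 and 0.008 m and z of slate_grey_nib in the frame of batten_hi below 0.006 m and angle between the y axis of slate_grey_center and the y axis of batten_hi, either way round below 0.07 rad and angle between the x axis of slate_grey_center and the x axis of batten_hi, either way round below 0.16 rad and x of slate_grey_center in the frame of batten_hi below 0 m and linear speed of each of slate_red, slate_grey below 0.02 m/s); the robot touches nothing.
It fails at once if the beaker or the jar is shifted by more than 25 mm (distance of any of beaker, jar from where it was at the start of the episode above 0.025 m).
It also fails if it takes over 72 s, if anything falls off the work surface, if the arm or the gripper's body presses on something with over 40 N, if the wrist force passes 120 N, or if a joint passes its speed limit or range.

## Working session

There is one attempt and no reset: what is moved stays moved. The work goes in short steps, Python scripts to look and compute and a shell command to move; the robot and the scene stay as the last step left them, time stands still between calls to the robot, and variables do not carry over. Pictures are saved under pics/ and viewed, about 8 in all and at most 12, crops included, and the job is handed in when it is done.

```bash
ls; mkdir -p pics
cat > h.py <<'E'
import numpy as np,cv2
from rig import manip
from scipy.spatial.transform import Rotation as Ro
def snap(c,name=None):
    f=manip.grab_frame(c)
    if name: cv2.imwrite('pics/'+name,f['frame'])
    return f
def K(f): return np.array([[f['fx'],0,f['cx']],[0,f['fy'],f['cy']],[0,0,1.]]),np.array([f['k1'],0,0,0,0.])
def proj(f,X):
    k,d=K(f); return cv2.projectPoints(np.array(X,float).reshape(-1,1,3),cv2.Rodrigues(np.array(f['R'],float))[0],np.array(f['t'],float),k,d)[0][:,0]
def ray(f,uv):
    k,d=K(f);R=np.array(f['R']);n=cv2.undistortPoints(np.array(uv,float).reshape(-1,1,2),k,d)[:,0]
    return -R.T@np.array(f['t']),(np.c_[n,np.ones(len(n))]@R)
def onplane(f,uv,p0,n):
    c,D=ray(f,uv);return c+D*(((np.array(p0)-c)@n)/(D@n))[:,None]
def pose():
    s=manip.sense();q=s['tcp_rot'];return np.array(s['tcp_pos']),Ro.from_quat([q[1],q[2],q[3],q[0]])
E
python3 - <<'E'
from h import *
L="slope pale_slate batten_lo batten_hi slate_red_center slate_red_nib slate_grey_center slate_grey_nib clamp_pivot clamp_plate tongue beaker jar".split()
print(manip.sense(),manip.grip_point_offset)
F={}
for c in('side','top'):
    F[c]=f=snap(c,c+'0.png'); print(c,f['fx'],f['k1'],np.round(-np.array(f['R']).T@f['t']),np.round(f['R'],2).tolist())
    for l in L:
        for fn in('place_of',)+(('recognise',) if 'slate' in l else ()):
            print(l,fn,[(np.round(d['location']).tolist(),round(d['p'],2),proj(f,d['location']).round().tolist()[0]) for d in getattr(manip,fn)(l,c)[:4]])
E
```

```text
pics
{'time': 0.0, 'joint_positions': array([-1.16296710e+00,  2.13389143e-01, -3.50656277e-02,  1.32348919e+00,
       -1.68617259e-05,  1.57079309e+00]), 'joint_vel': array([ 1.02434447e-03,  6.19288647e-05,  6.39303486e-04, -6.92810968e-05,
       -6.76186018e-04, -9.86194494e-04]), 'tau': array([-1.52088255e-04, -6.86156988e+01,  4.87121344e+01,  1.77036150e-02,
       -3.38041360e-06, -5.22787889e-05]), 'tcp_pos': array([ 198.16894598, -458.68178087,  230.797085  ]), 'tcp_rot': array([-3.08132180e-04,  8.35649462e-01, -5.49262821e-01, -4.84138886e-04]), 'contact_force': array([-0.17915375, -1.23650817,  0.49301386]), 'torque': array([ 0.00414233,  0.0126591 , -0.0471915 ]), 'grip_width': 0.9999493452190418} -18.700000000000003
side 491.53326083104986 -0.13564058019658676 [  260. -1045.  1293.] [[0.96, -0.27, 0.0], [-0.2, -0.74, -0.65], [0.18, 0.62, -0.76]]
slope place_of [([462.0, 88.0, 28.0], 0.97, [289.0, 227.0])]
pale_slate place_of [([510.0, 92.0, 79.0], 0.61, [302.0, 214.0])]
pale_slate recognise [([595.0, 83.0, 113.0], 0.97, [326.0, 204.0])]
batten_lo place_of [([630.0, 95
[... 826 characters left out ...]
 [279.0, 424.0]), ([514.0, -347.0, 11.0], 0.91, [339.0, 332.0]), ([714.0, -259.0, -4.0], 0.81, [391.0, 297.0]), ([424.0, 370.0, 0.0], 0.61, [264.0, 182.0])]
slate_grey_nib recognise [([328.0, -628.0, 18.0], 0.97, [302.0, 438.0]), ([461.0, -347.0, 29.0], 0.95, [322.0, 334.0]), ([686.0, -222.0, 9.0], 0.85, [379.0, 287.0])]
clamp_pivot place_of [([670.0, 15.0, 194.0], 0.69, [355.0, 196.0])]
clamp_plate place_of [([612.0, -20.0, 288.0], 0.49, [342.0, 185.0])]Traceback (most recent call last):
  File "<stdin>", line 9, in <module>
ValueError: it knows: batten_hi, batten_lo, beaker, clamp_pivot, clamp_plate, jar, pale_slate, slate_grey_center, slate_grey_nib, slate_red_center, slate_red_nib, slope
```

View pics/side0.png

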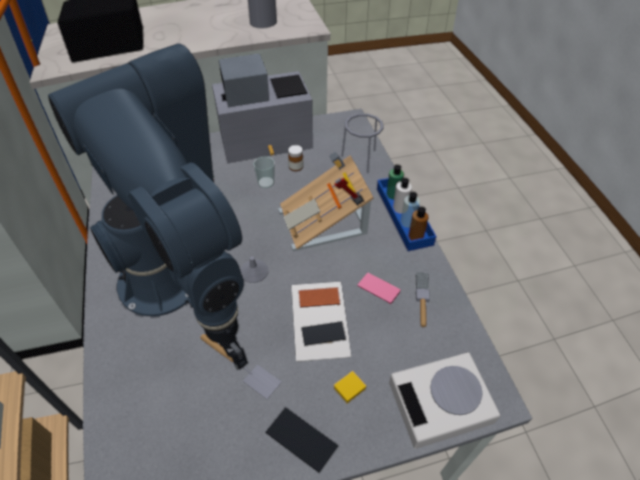

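Side picture: the white tray holds the terracotta slate at (319,297) and a small charcoal slate at (323,333). The charcoal candidates are that one, a bigger dark plate at (302,439) and a pink one at (379,287). The deck is at about (325,205).

Run:
```python
from h import *
L="slope pale_slate batten_lo batten_hi slate_red_center slate_red_nib slate_grey_center slate_grey_nib clamp_pivot clamp_plate beaker jar".split()
for c in('top','side'):
    f=snap(c,c+'1.png'); print(c,f['fx'],f['k1'],np.round(-np.array(f['R']).T@f['t']),np.round(f['R'],2).tolist())
    for l in L if c=='top' else ['beaker','jar']:
        print(l,[(np.round(d['location']).tolist(),round(d['p'],2),proj(f,d['location']).round().tolist()[0]) for d in manip.place_of(l,c)[:4]])
s=cv2.imread('pics/side1.png'); cv2.imwrite('pics/crop1.png',cv2.resize(s[140:380,250:450],None,fx=2.5,fy=2.5,interpolation=cv2.INTER_CUBIC))
```

```text
top 563.2813591889435 -0.06998835008332241 [ 365. -103. 1623.] [[0.02, -1.0, -0.0], [-1.0, -0.02, -0.09], [0.09, 0.01, -1.0]]
slope [([468.0, 92.0, 23.0], 0.91, [251.0, 258.0]), ([517.0, -346.0, 14.0], 0.61, [404.0, 244.0])]
pale_slate [([506.0, 93.0, 80.0], 0.83, [248.0, 243.0]), ([672.0, 16.0, 193.0], 0.41, [274.0, 175.0]), ([465.0, -347.0, 26.0], 0.36, [405.0, 261.0])]
batten_lo [([630.0, 96.0, 132.0], 0.7, [246.0, 195.0])]
batten_hi [([684.0, 99.0, 167.0], 0.77, [244.0, 173.0])]
slate_red_center [([488.0, -221.0, 29.0], 0.7, [360.0, 253.0])]
slate_red_nib [([538.0, -224.0, 14.0], 0.58, [361.0, 236.0])]
slate_grey_center [([465.0, -344.0, 24.0], 0.79, [404.0, 262.0]), ([325.0, -624.0, 8.0], 0.79, [500.0, 312.0]), ([683.0, -220.0, 10.0], 0.62, [360.0, 186.0])]
slate_grey_nib [([714.0, -263.0, -2.0], 0.82, [375.0, 177.0]), ([517.0, -345.0, 13.0], 0.7, [403.0, 244.0]), ([279.0, -568.0, 1.0], 0.58, [480.0, 328.0])]
clamp_pivot [([670.0, 16.0, 190.0], 0.77, [274.0, 176.0])]
clamp_plate [([608.0, -21.0, 289.0], 0.78, [286.0, 193.0])]
beaker [([429.0, 367.0, 4.0], 0.85, [156.0, 270.0]), ([537.0, -224.0, 15.0], 0.52, [361.0, 236.0])]
jar [([565.0, 429.0, -1.0], 0.77, [138.0, 224.0])]
side 491.53326083104986 -0.13564058019658676 [  260. -1045.  1293.] [[0.96, -0.27, 0.0], [-0.2, -0.74, -0.65], [0.18, 0.62, -0.76]]
beaker [([426.0, 373.0, -0.0], 0.81, [264.0, 182.0])]
jar [([565.0, 426.0, -4.0], 0.58, [296.0, 167.0])]
```

View pics/top1.png

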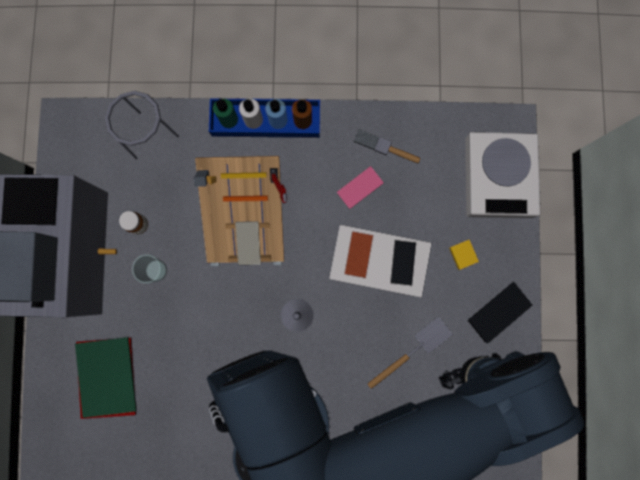

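View pics/crop1.png

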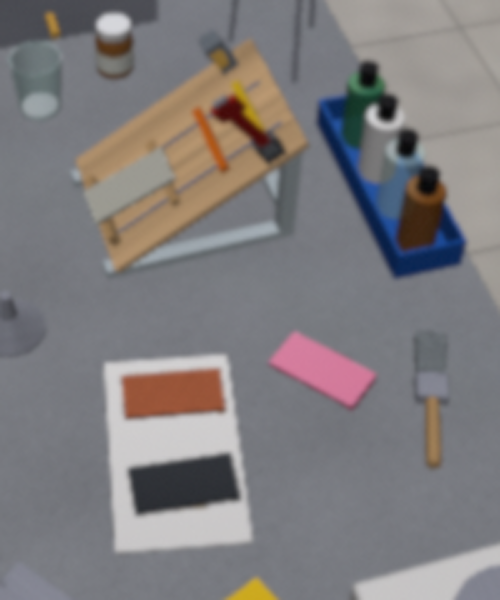

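The charcoal slate meant is the one at top (404,262), side (323,333): the crop shows it is the smaller of the two dark plates, it isn't pink, and it sits on the tray block. Next I'll measure by segmentation.

```bash
cat > seg.py <<'E'
from h import *
def blob(im,lo,hi,box,mn=20):
    h=cv2.cvtColor(im,cv2.COLOR_BGR2HSV);m=cv2.inRange(h,np.array(lo),np.array(hi));z=np.zeros_like(m);a,b,c,d=box;z[b:d,a:c]=m[b:d,a:c]
    n,l,st,ce=cv2.connectedComponentsWithStats(z);i=1+np.argmax(st[1:,4]);pts=cv2.findNonZero((l==i).astype(np.uint8))
    r=cv2.minAreaRect(pts);return ce[i],r,st[i,4]
C=dict(red=((3,120,60),(14,255,255)),grey=((0,0,0),(179,140,60)),orange=((5,190,150),(14,255,255)),yellow=((20,150,130),(32,255,255)),pale=((15,10,110),(60,75,220)))
E
python3 - <<'E'
from seg import *
B=dict(top=dict(red=(335,225,380,285),grey=(385,235,425,290),orange=(200,185,285,210),yellow=(210,165,285,186),pale=(230,215,265,270)),
 side=dict(red=(290,280,350,315),grey=(295,315,352,352),orange=(320,175,350,215),yellow=(335,165,365,200),pale=(280,195,325,235)))
f={c:manip.grab_frame(c) for c in B}
res={}
for k in C:
    for c in B:
        im=f[c]['frame']; 
        try: ce,r,a=blob(im,*C[k],B[c][k])
        except Exception as e: print(k,c,'fail');continue
        res[k,c]=ce; print(k,c,ce.round(1),'rect',np.round(r[0],1),np.round(r[1],1),round(r[2],1),a)
        if k in('red','grey'):
            bx=onplane(f[c],cv2.boxPoints(r),[0,0,30],np.array([0,0,1.])); e=bx[1]-bx[0],bx[2]-bx[1]; e=max(e,key=np.linalg.norm)
            print('   plane30 ctr',bx.mean(0).round(1),'yaw',np.degrees(np.arctan2(e[1],e[0])).round(1),np.linalg.norm(bx[1]-bx[0]).round(),np.linalg.norm(bx[2]-bx[1]).round())
        if k in('orange','yellow'):
            z={'orange':140,'yellow':176}[k]
            bx=onplane(f[c],cv2.boxPoints(r),[0,0,z],np.array([0,0,1.]));e=bx[1]-bx[0],bx[2]-bx[1]; e=max(e,key=np.linalg.norm)
            print('   ctr',bx.mean(0).round(1),'yaw',(np.degrees(np.arctan2(e[1],e[0]))-90).round(1),np.linalg.norm(e).round())
    if (k,'top') in res and (k,'side') in res:
        a,A=ray(f['top'],res[k,'top']);b,D=ray(f['side'],res[k,'side']);s=np.linalg.lstsq(np.c_[A[0],-D[0]],b-a,rcond=None)[0]
        print('  TRI',((a+A[0]*s[0]+b+D[0]*s[1])/2).round(1),'miss',np.linalg.norm(a+A[0]*s[0]-b-D[0]*s[1]).round(1))
for l in("slope","batten_lo","batten_hi"):
    P=[]
    for c in B:
        for _ in range(2):
            manip.grab_frame(c)
            P+= [d['location'] for d in manip.place_of(l,c)[:1]]
    print(l,np.round(P).tolist(),np.median(P,0).round(1))
E
```

```text
red top [358.4 254.3] rect [358.5 254.2] [19.9 41.8] 10.3 831
   plane30 ctr [ 483.8 -215.2   30. ] yaw -9.6 119.0 57.0
red side [318.8 297. ] rect [318.8 297. ] [15.2 37.9] 85.2 574
   plane30 ctr [ 485.4 -220.7   30. ] yaw -9.5 119.0 57.0
  TRI [ 485.1 -215.9   22.3] miss 2.3
grey top [402.9 262.4] rect [402.9 262.3] [20.2 41.9] 5.7 847
   plane30 ctr [ 462.7 -341.6   30. ] yaw -5.5 119.0 58.0
grey side [322.9 333.5] rect [323.1 333.5] [15.9 38.7] 82.1 602
   plane30 ctr [ 463.7 -348.4   30. ] yaw -6.2 115.0 53.0
  TRI [ 463.6 -343.    20.5] miss 1.4
orange top fail
orange side [333.7 195.4] rect [333.6 195.2] [24.1  1.8] 63.4 49
   ctr [621.3  91.5 140. ] yaw -177.1 110.0
yellow top [242.5 175.5] rect [243.5 175.5] [45.  5.] 0.0 210
   ctr [674.4  97.6 176. ] yaw -179.3 118.0
yellow side [348.2 181.3] rect [348.2 181.7] [20.2  3.7] 61.4 67
   ctr [675.5 105.3 176. ] yaw -177.1 92.0
  TRI [673.2  99.  183.3] miss 0.5
pale top [247.5 242.1] rect [247.5 242.3] [42.7 23.3] 86.8 974
pale side [301.8 213.4] rect [302.1 213.2] [15.6 38.3] 60.5 562
  TRI [509.8  94.5  78. ] miss 2.0
slope [[465.0, 89.0, 22.0], [465.0, 89.0, 22.0], [462.0, 90.0, 30.0], [460.0, 87.0, 31.0]] [463.4  89.   26.4]
batten_lo [[628.0, 95.0, 131.0], [630.0, 93.0, 134.0], [632.0, 92.0, 130.0], [483.0, -218.0, 27.0]] [629.5  92.6 130.2]
batten_hi [[684.0, 98.0, 165.0], [685.0, 97.0, 167.0], [688.0, 99.0, 168.0], [688.0, 99.0, 166.0]] [686.2  98.2 166.8]
```

```bash
cat > plan.py <<'E'
from h import *
from scipy.linalg import logm,expm
def T(p,R):
    m=np.eye(4);m[:3,:3]=R;m[:3,3]=p;return m
def rot(yaw,pitch=0):  # object yaw (deg) x-dir, pitch up (deg); tool z into its face, tool x = -object y
    R=Ro.from_euler('z',yaw,degrees=True)*Ro.from_euler('y',-pitch,degrees=True)  # object axes
    o=R.as_matrix(); return np.c_[-o[:,1],-o[:,0],-o[:,2]]
def step(p,R,n=1):
    c,q=pose(); A=T(c/1000,q.as_matrix());B=T(np.array(p)/1000,R)
    S=expm(np.real(logm(np.linalg.inv(A)@B))/n); r=Ro.from_matrix(S[:3,:3]).as_rotvec()
    S0=np.linalg.inv(A)@B
    print('n',n,'xyz',S[:3,3].round(4),'r',r.round(4),'| maxdeg',np.degrees(np.linalg.norm(r)).round(1),'mm',(1000*np.linalg.norm(S[:3,3])).round(1))
E
python3 -c "
from plan import *
s=manip.sense();print(s['time'])
print(rot(0)); step([486,-218,90],rot(-9.5),9)"
```

```text
2.9
[[-0. -1. -0.]
 [-1. -0. -0.]
 [-0. -0. -1.]]
n 9 xyz [-0.0219 -0.0362  0.0157] r [0.     0.     0.0637] | maxdeg 3.7 mm 45.1
```

```bash
python3 -m pendant '[{"x":-0.022,"y":-0.036,"z":0.016,"rz":0.064},{"x":-0.022,"y":-0.036,"z":0.016,"rz":0.064},{"x":-0.022,"y":-0.036,"z":0.016,"rz":0.064},{"x":-0.022,"y":-0.036,"z":0.016,"rz":0.064},{"x":-0.022,"y":-0.036,"z":0.016,"rz":0.064},{"x":-0.022,"y":-0.036,"z":0.016,"rz":0.064},{"x":-0.022,"y":-0.036,"z":0.016,"rz":0.064},{"x":-0.022,"y":-0.036,"z":0.016,"rz":0.064},{"x":-0.022,"y":-0.036,"z":0.016,"rz":0.064}]'; python3 -c "
from plan import *
step([486,-218,90],rot(-9.5),2)
step([486,-218,9],rot(-9.5),4)"
```

```text
n 2 xyz [-0.0795 -0.1721  0.0707] r [0.     0.     0.2868] | maxdeg 16.4 mm 202.3
n 4 xyz [-0.0459 -0.0832  0.0556] r [0.     0.     0.1434] | maxdeg 8.2 mm 110.1$[0]: bad value
```

```bash
python3 -m pendant '[{"fingers":0,"x":-0.022,"y":-0.036,"z":0.016,"rx":0,"ry":0,"rz":0.064},{"fingers":0,"x":-0.022,"y":-0.036,"z":0.016,"rx":0,"ry":0,"rz":0.064},{"fingers":0,"x":-0.022,"y":-0.036,"z":0.016,"rx":0,"ry":0,"rz":0.064},{"fingers":0,"x":-0.022,"y":-0.036,"z":0.016,"rx":0,"ry":0,"rz":0.064},{"fingers":0,"x":-0.022,"y":-0.036,"z":0.016,"rx":0,"ry":0,"rz":0.064},{"fingers":0,"x":-0.022,"y":-0.036,"z":0.016,"rx":0,"ry":0,"rz":0.064},{"fingers":0,"x":-0.022,"y":-0.036,"z":0.016,"rx":0,"ry":0,"rz":0.064},{"fingers":0,"x":-0.022,"y":-0.036,"z":0.016,"rx":0,"ry":0,"rz":0.064},{"fingers":0,"x":-0.022,"y":-0.036,"z":0.016,"rx":0,"ry":0,"rz":0.064}]'; python3 -c "
from plan import *
step([486,-218,90],rot(-9.5),2)
step([486,-218,9],rot(-9.5),4)"
```

```text
time: 4.03
tcp_pos: [494.2, -215.3, 84.6]
tcp_rot: [-0.0, -0.636, 0.771, -0.003]
contact_force: [-0.1, -1.5, -0.4]
grip_width: 1.0
n 2 xyz [ 0.0021  0.0038 -0.0027] r [-0.002  -0.0017 -0.0127] | maxdeg 0.7 mm 5.1
n 4 xyz [0.001  0.0019 0.0189] r [-0.001  -0.0009 -0.0064] | maxdeg 0.4 mm 19.0
```

```bash
python3 -m pendant '[{"fingers":0,"x":0.004,"y":0.007,"z":0.03,"rx":-0.004,"ry":-0.003,"rz":-0.024},{"fingers":0,"x":0,"y":0,"z":0.03,"rx":0,"ry":0,"rz":0},{"fingers":0,"x":0,"y":0,"z":0.012,"rx":0,"ry":0,"rz":0},{"fingers":0,"x":0,"y":0,"z":0,"rx":0,"ry":0,"rz":0}]'; python3 -c "
from plan import *
step([486,-218,9],rot(-9.5),1)"
```

```text
time: 4.53
tcp_pos: [489.1, -216.2, 9.8]
tcp_rot: [-0.0, -0.647, 0.763, 0.0]
contact_force: [-0.1, -0.3, 0.9]
grip_width: 1.002
n 1 xyz [0.0023 0.0027 0.0008] r [ 0.0003 -0.0001  0.0021] | maxdeg 0.1 mm 3.7
```

Close with modest force, then lift.

```bash
python3 -m pendant '[{"fingers":255,"x":0.002,"y":0.003,"z":0.001,"rx":0,"ry":0,"rz":0},{"fingers":255,"x":0,"y":0,"z":0,"rx":0,"ry":0,"rz":0},{"fingers":255,"x":0,"y":0,"z":0,"rx":0,"ry":0,"rz":0},{"fingers":255,"x":0,"y":0,"z":0,"rx":0,"ry":0,"rz":0}]' 50; python3 -m pendant '[{"fingers":255,"x":0,"y":0,"z":0,"rx":0,"ry":0,"rz":0},{"fingers":255,"x":0,"y":0,"z":-0.02,"rx":0,"ry":0,"rz":0},{"fingers":255,"x":0,"y":0,"z":-0.04,"rx":0,"ry":0,"rz":0},{"fingers":255,"x":0,"y":0,"z":-0.06,"rx":0,"ry":0,"rz":0},{"fingers":255,"x":0,"y":0,"z":-0.06,"rx":0,"ry":0,"rz":0}]'
python3 - <<'E'
from plan import *
for c in('side','top'): snap(c,c+'2.png')
a=cv2.imread('pics/side2.png')[140:360,220:440];b=cv2.imread('pics/top2.png')[130:350,200:420]
cv2.imwrite('pics/lift.png',cv2.resize(np.hstack([a,b]),None,fx=1.8,fy=1.8,interpolation=cv2.INTER_CUBIC))
E
```

```text
time: 5.03
tcp_pos: [486.8, -218.8, 11.7]
tcp_rot: [0.001, -0.647, 0.763, -0.002]
contact_force: [0.2, -0.2, -1.3]
grip_width: 0.712
time: 5.65
tcp_pos: [483.4, -217.2, 192.3]
tcp_rot: [-0.001, -0.647, 0.763, 0.002]
contact_force: [1.2, -1.0, -1.2]
grip_width: 0.705
```

View pics/lift.png

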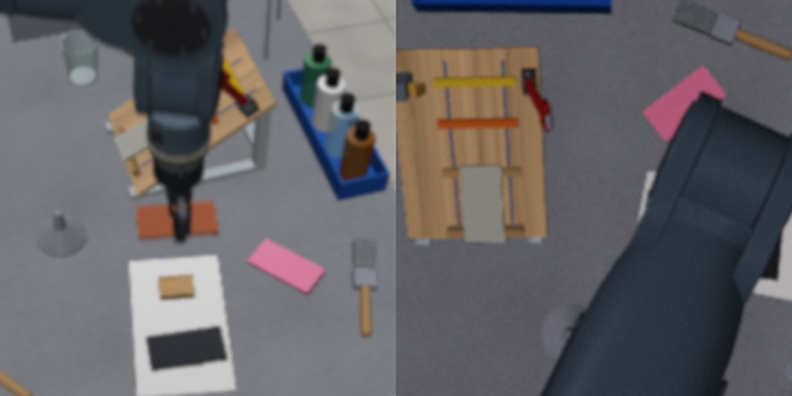

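The terracotta slate is held level in the jaws at crop (177,220). Top view of the deck is clear, so I'll refine the deck axis.

```bash
cat > deck.py <<'E'
from plan import *
O=np.array([463.5,90.3,25.5]);YAW=2.1
D=(Ro.from_euler('z',YAW,degrees=True)*Ro.from_euler('y',-32,degrees=True)).as_matrix()
def w(p): return O+D@np.array(p,float)
def s(P): return D.T@(np.array(P)-O)
E
python3 - <<'E'
from deck import *; from seg import *
f=manip.grab_frame('top'); im=cv2.imread('pics/top2.png')
for n,lo,hi,box,h in(('or',(5,150,110),(17,255,255),(210,188,275,208),10),('ye',(19,130,110),(34,255,255),(215,168,268,184),10),('pale',(15,8,100),(70,75,220),(230,215,262,270),22)):
    ce,r,a=blob(im,lo,hi,box); bx=onplane(f,cv2.boxPoints(r),w([0,0,h]),D[:,2]); S=(bx-O)@D
    print(n,ce.round(1),a,'ctr',S.mean(0).round(1),'corners',S.round(0)[:,:2].tolist())
# blue lines: least bright-blue pixels
h=cv2.cvtColor(im,cv2.COLOR_BGR2HSV); m=cv2.inRange(h,np.array((95,25,40)),np.array((140,255,200)))
for a,b in((222,238),(255,272)):
    z=np.zeros_like(m); z[165:258,a:b]=m[165:258,a:b]; p=cv2.findNonZero(z)
    if p is None: print('none');continue
    S=(onplane(f,p[:,0].astype(float),O,D[:,2])-O)@D; k=np.polyfit(S[:,0],S[:,1],1); print('line n',len(p),'y at 0,200:',np.polyval(k,[0,200]).round(1))
for P in([463.4,89,26.4],[629.7,94,131.3],[686.2,98.2,166.8],[671,15.7,192],[610,-20.5,288.5]): print(s(P).round(1))
E
```

```text
or [244.9 198.2] 257 ctr [192.9   1.1  10. ] corners [[203.0, 59.0], [200.0, -58.0], [183.0, -57.0], [186.0, 61.0]]
ye [243.3 175.1] 290 ctr [258.    1.5  10. ] corners [[268.0, 61.0], [265.0, -59.0], [248.0, -58.0], [251.0, 63.0]]
pale [247.5 242.4] 1006 ctr [64.4  3.1 22. ] corners [[130.0, 34.0], [132.0, -30.0], [-1.0, -29.0], [-4.0, 38.0]]
none
none
[ 0.4 -1.3  0.8]
[197.   -2.4   1.6]
[263.9  -0.3   1.7]
[261.8 -82.2  32.8]
[ 260.1 -116.1  147.6]
```

Run:
```python
from deck import *
s=np.array([.105,0,.994])
def tcp(c,off=14.3): return w(np.array(c)-off*s)
print(tcp([156,0.5,60]))
step([450,10,240],rot(2.1,26),8)
```

```text
[570.16935922  94.71172387 146.20029197]
n 8 xyz [-0.0282  0.0054 -0.0069] r [ 0.0565 -0.0057 -0.0247] | maxdeg 3.5 mm 29.5
```

```bash
python3 -m pendant '[{"fingers":255,"x":-0.028,"y":0.0054,"z":-0.007,"rx":0.0565,"ry":-0.006,"rz":-0.025},{"fingers":255,"x":-0.028,"y":0.0054,"z":-0.007,"rx":0.0565,"ry":-0.006,"rz":-0.025},{"fingers":255,"x":-0.028,"y":0.0054,"z":-0.007,"rx":0.0565,"ry":-0.006,"rz":-0.025},{"fingers":255,"x":-0.028,"y":0.0054,"z":-0.007,"rx":0.0565,"ry":-0.006,"rz":-0.025},{"fingers":255,"x":-0.028,"y":0.0054,"z":-0.007,"rx":0.0565,"ry":-0.006,"rz":-0.025},{"fingers":255,"x":-0.028,"y":0.0054,"z":-0.007,"rx":0.0565,"ry":-0.006,"rz":-0.025},{"fingers":255,"x":-0.028,"y":0.0054,"z":-0.007,"rx":0.0565,"ry":-0.006,"rz":-0.025},{"fingers":255,"x":-0.02,"y":0.004,"z":-0.005,"rx":0.04,"ry":-0.004,"rz":-0.018}]'
python3 - <<'E'
from deck import *
S=np.array([.105,0,.994])
def tcp(c,off=14.3): return w(np.array(c)-off*S)
step([450,10,240],rot(2.1,26),1)
step(tcp([156,0.5,60]),rot(2.1,26),6)
E
```

```text
time: 6.8
tcp_pos: [445.4, 6.4, 229.0]
tcp_rot: [-0.158, 0.702, -0.678, 0.147]
contact_force: [-0.3, -0.0, -2.5]
grip_width: 0.71
n 1 xyz [-0.0035 -0.0089 -0.008 ] r [ 0.019   0.0061 -0.0029] | maxdeg 1.2 mm 12.5
n 6 xyz [-0.0139 -0.0133  0.0216] r [ 0.0032  0.001  -0.0005] | maxdeg 0.2 mm 29.0
```

```bash
python3 -m pendant '[{"fingers":255,"x":-0.014,"y":-0.0133,"z":0.0216,"rx":0.003,"ry":0.001,"rz":0},{"fingers":255,"x":-0.014,"y":-0.0133,"z":0.0216,"rx":0.003,"ry":0.001,"rz":0},{"fingers":255,"x":-0.014,"y":-0.0133,"z":0.0216,"rx":0.003,"ry":0.001,"rz":0},{"fingers":255,"x":-0.014,"y":-0.0133,"z":0.0216,"rx":0.003,"ry":0.001,"rz":0},{"fingers":255,"x":-0.014,"y":-0.0133,"z":0.0216,"rx":0.003,"ry":0.001,"rz":0},{"fingers":255,"x":-0.01,"y":-0.01,"z":0.016,"rx":0.003,"ry":0.001,"rz":0},{"fingers":255,"x":0,"y":0,"z":0,"rx":0,"ry":0,"rz":0}]'
cat >> deck.py <<'E'
S6=np.array([.105,0,.994])
def tcp(c,off=14.3): return w(np.array(c)-off*S6)
def where(off=14.3):
    p,q=pose(); print('slate ctr slope',(s(p)+off*S6).round(1),'force tool',q.inv().apply(manip.sense()['contact_force']).round(1))
E
python3 - <<'E'
from deck import *
where(); step(tcp([156,0.5,60]),rot(2.1,26),1); step(tcp([156,.5,35]),rot(2.1,26),1)
f=snap('top','top3.png'); g=snap('side','side3.png')
a=g['frame'][110:270,230:430];b=f['frame'][140:300,180:380]
cv2.imwrite('pics/hov.png',cv2.resize(np.hstack([a,b]),None,fx=2,fy=2,interpolation=cv2.INTER_CUBIC))
E
```

```text
time: 7.68
tcp_pos: [560.7, 56.2, 136.8]
tcp_rot: [-0.165, 0.723, -0.656, 0.143]
contact_force: [-0.4, -0.4, -2.4]
grip_width: 0.712
slate ctr slope [141.8 -37.6  57.8] force tool [0.4 1.4 1.9]
n 1 xyz [-0.0375 -0.0158 -0.0025] r [0.0138 0.0369 0.0515] | maxdeg 3.7 mm 40.8
n 1 xyz [-0.0364 -0.0188  0.0223] r [0.0138 0.0369 0.0515] | maxdeg 3.7 mm 46.6
```

View pics/hov.png

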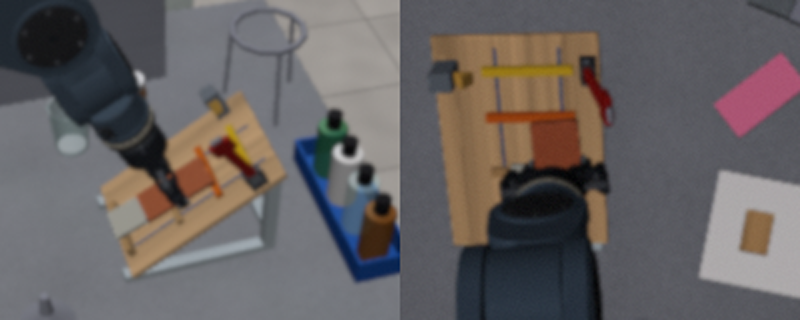

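The slate is held square above the pale one at top crop (555,145), still about 38 mm right of the centreline. Correct, then lower.

```bash
python3 -m pendant '[{"fingers":255,"x":-0.019,"y":-0.008,"z":0,"rx":0.007,"ry":0.018,"rz":0.026},{"fingers":255,"x":-0.019,"y":-0.008,"z":0,"rx":0.007,"ry":0.018,"rz":0.026},{"fingers":255,"x":0,"y":0,"z":0,"rx":0,"ry":0,"rz":0}]'
python3 - <<'E'
from deck import *
where();  step(tcp([156,.5,35]),rot(2.1,26),2)
E
```

```text
time: 8.15
tcp_pos: [575.4, 56.2, 147.2]
tcp_rot: [-0.17, 0.721, -0.655, 0.15]
contact_force: [-0.7, 0.7, -2.4]
grip_width: 0.708
slate ctr slope [159.7 -38.2  58.8] force tool [-0.8  1.7  1.9]
n 2 xyz [-0.0191 -0.0001  0.0125] r [-0.002   0.0164  0.0258] | maxdeg 1.8 mm 22.8
```

```bash
python3 -c "
from deck import *
q=manip.sense();print(q['joint_positions'].round(3),q['joint_vel'].round(3),q['tau'].round(1))"
```

```text
[ 0.093  0.037 -0.581  0.495  0.008  3.141] [-0.001 -0.005 -0.007  0.004  0.001 -0.   ] [  0.  -54.9  52.   -7.    0.    0. ]
```

Joint 6 is at its limit (3.141), so this grasp can't be squared up. I'll lay the slate loosely, about 9° off, hooked behind the batten, then regrasp it a half turn round. Closing the jaws will also square it.

Run:
```python
from deck import *
step(tcp([157,0.5,40]),rot(9.5,26),2)
```

```text
n 2 xyz [-0.019  -0.0009  0.0102] r [-0.0022 -0.012  -0.0322] | maxdeg 2.0 mm 21.6
```

```bash
python3 -m pendant '[{"fingers":255,"x":-0.019,"y":-0.001,"z":0.007,"rx":-0.002,"ry":-0.012,"rz":-0.032},{"fingers":255,"x":-0.019,"y":-0.001,"z":0.007,"rx":-0.002,"ry":-0.012,"rz":-0.032},{"fingers":255,"x":0,"y":0,"z":0,"rx":0,"ry":0,"rz":0}]'
python3 - <<'E'
from deck import *
where(); step(tcp([157,.5,26]),rot(9.5,26),2); print(manip.sense()['joint_positions'].round(3))
E
```

```text
time: 8.52
tcp_pos: [579.0, 97.8, 135.0]
tcp_rot: [-0.172, 0.745, -0.628, 0.145]
contact_force: [-0.4, 0.8, -1.7]
grip_width: 0.709
slate ctr slope [157.6   3.2  45.8] force tool [-0.8  1.   1.4]
n 2 xyz [ 0.002  -0.0005  0.0098] r [-0.0001  0.0009  0.0021] | maxdeg 0.1 mm 10.0
[ 1.660e-01  7.000e-02 -5.780e-01  4.690e-01  2.000e-03  3.138e+00]
```

```bash
python3 -m pendant '[{"fingers":255,"x":0.002,"y":0,"z":0.01,"rx":0,"ry":0,"rz":0},{"fingers":255,"x":0,"y":0,"z":0.008,"rx":0,"ry":0,"rz":0},{"fingers":255,"x":0,"y":0,"z":0.003,"rx":0,"ry":0,"rz":0}]'; python3 -c "
from deck import *
where()"; python3 -m pendant '[{"fingers":255,"x":0,"y":0,"z":0.003,"rx":0,"ry":0,"rz":0}]';python3 -m pendant '[{"fingers":255,"x":0,"y":0,"z":0.002,"rx":0,"ry":0,"rz":0}]'; python3 -c "
from deck import *
where()"
```

```text
time: 8.9
tcp_pos: [588.8, 97.5, 114.4]
tcp_rot: [-0.172, 0.745, -0.628, 0.145]
contact_force: [0.7, -0.1, -1.8]
grip_width: 0.712
slate ctr slope [155.    2.6  23.1] force tool [0.2 0.2 2. ]
time: 9.02
tcp_pos: [590.2, 97.5, 112.1]
tcp_rot: [-0.172, 0.745, -0.628, 0.145]
contact_force: [-18.6, 1.0, 26.2]
grip_width: 0.711
time: 9.15
tcp_pos: [591.1, 97.6, 111.3]
tcp_rot: [-0.172, 0.745, -0.628, 0.145]
contact_force: [-28.6, -3.3, 31.5]
grip_width: 0.712
slate ctr slope [155.3   2.6  19.2] force tool [ -1.6  12.  -40.9]
```

```bash
python3 -m pendant '[{"fingers":255,"x":0,"y":0.002,"z":-0.003,"rx":0,"ry":0,"rz":0}]'; python3 -m pendant '[{"fingers":255,"x":0,"y":0.003,"z":0,"rx":0,"ry":0,"rz":0},{"fingers":255,"x":0,"y":0,"z":0,"rx":0,"ry":0,"rz":0}]'; python3 -c "
from deck import *
where()"; python3 -m pendant '[{"fingers":255,"x":0,"y":0.003,"z":0,"rx":0,"ry":0,"rz":0},{"fingers":255,"x":0,"y":0,"z":0,"rx":0,"ry":0,"rz":0}]';  python3 -c "
from deck import *
where()"
```

```text
time: 9.28
tcp_pos: [588.2, 97.0, 113.4]
tcp_rot: [-0.172, 0.745, -0.628, 0.146]
contact_force: [-0.1, -0.6, -1.6]
grip_width: 0.71
time: 9.52
tcp_pos: [586.4, 96.5, 112.9]
tcp_rot: [-0.173, 0.745, -0.628, 0.146]
contact_force: [1.3, 0.9, -2.1]
grip_width: 0.706
slate ctr slope [152.2   1.7  23.1] force tool [-0.7 -0.4  2.5]
time: 9.78
tcp_pos: [586.1, 96.4, 113.3]
tcp_rot: [-0.175, 0.744, -0.627, 0.148]
contact_force: [-0.1, 0.2, -1.4]
grip_width: 0.709
slate ctr slope [152.1   1.6  23.7] force tool [-0.2  0.7  1.2]
```

```bash
python3 -m pendant '[{"fingers":255,"x":0,"y":0.004,"z":0.003,"rx":0,"ry":0,"rz":0},{"fingers":255,"x":0,"y":0.003,"z":0.001,"rx":0,"ry":0,"rz":0}]'; python3 -c "
from deck import *
where()"
```

```text
time: 10.02
tcp_pos: [586.7, 96.3, 111.0]
tcp_rot: [-0.179, 0.743, -0.627, 0.151]
contact_force: [10.0, 2.4, 7.5]
grip_width: 0.706
slate ctr slope [151.4   1.5  21.3] force tool [ -0.7 -12.5  -2. ]
```

```bash
python3 -m pendant '[{"fingers":255,"x":0,"y":-0.001,"z":0.001,"rx":0,"ry":0,"rz":0},{"fingers":0,"x":0,"y":0,"z":0,"rx":0,"ry":0,"rz":0},{"fingers":0,"x":0,"y":0,"z":0,"rx":0,"ry":0,"rz":0},{"fingers":0,"x":0,"y":0,"z":0,"rx":0,"ry":0,"rz":0},{"fingers":0,"x":0,"y":0,"z":-0.03,"rx":0,"ry":0,"rz":0},{"fingers":0,"x":0,"y":0,"z":-0.04,"rx":0,"ry":0,"rz":0},{"fingers":0,"x":0,"y":0,"z":-0.03,"rx":0,"ry":0,"rz":-0.18}]';  python3 - <<'E'
from deck import *
where()
f=snap('top','top4.png'); g=snap('side','side4.png')
a=g['frame'][110:270,230:430];b=f['frame'][140:300,180:380]
cv2.imwrite('pics/rel.png',cv2.resize(np.hstack([a,b]),None,fx=2,fy=2,interpolation=cv2.INTER_CUBIC))
E
```

```text
time: 10.9
tcp_pos: [539.5, 88.2, 197.6]
tcp_rot: [-0.162, 0.798, -0.557, 0.164]
contact_force: [-0.0, 0.5, -0.2]
grip_width: 1.003
slate ctr slope [157.1  -4.9 119.9] force tool [-0.5 -0.1  0.2]
```

View pics/rel.png

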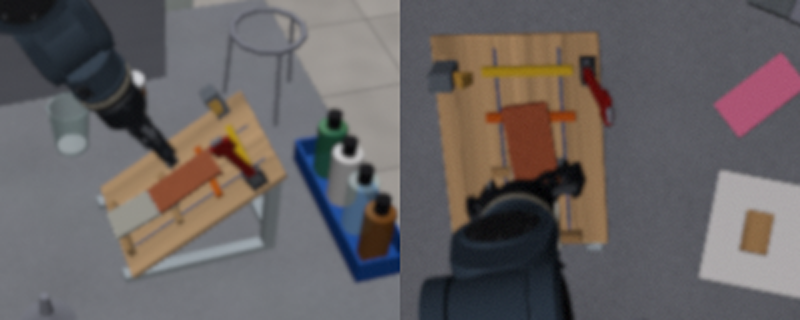

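The terracotta slate lies over the orange batten at top crop (530,140), yawed about 9° and not slipping. Now the half turn of the wrist.

```bash
cat >> deck.py <<'E'
def rotf(yaw,pitch=0): return rot(yaw,pitch)@np.diag([-1,-1,1])
E
python3 -m pendant '[{"fingers":0,"x":0,"y":0,"z":0,"rx":0,"ry":0,"rz":-0.186},{"fingers":0,"x":0,"y":0,"z":0,"rx":0,"ry":0,"rz":-0.186},{"fingers":0,"x":0,"y":0,"z":0,"rx":0,"ry":0,"rz":-0.186},{"fingers":0,"x":0,"y":0,"z":0,"rx":0,"ry":0,"rz":-0.186},{"fingers":0,"x":0,"y":0,"z":0,"rx":0,"ry":0,"rz":-0.186},{"fingers":0,"x":0,"y":0,"z":0,"rx":0,"ry":0,"rz":-0.186},{"fingers":0,"x":0,"y":0,"z":0,"rx":0,"ry":0,"rz":-0.186},{"fingers":0,"x":0,"y":0,"z":0,"rx":0,"ry":0,"rz":-0.186},{"fingers":0,"x":0,"y":0,"z":0,"rx":0,"ry":0,"rz":-0.186},{"fingers":0,"x":0,"y":0,"z":0,"rx":0,"ry":0,"rz":-0.186}]'; python3 -c "
from deck import *
where();step(tcp([151,1.5,60]),rotf(9,26),5)"
```

```text
time: 12.25
tcp_pos: [539.5, 88.2, 191.0]
tcp_rot: [0.036, 0.922, 0.314, 0.225]
contact_force: [-0.0, 0.0, -0.2]
grip_width: 1.001
slate ctr slope [153.5  -4.9 114.4] force tool [-0.1 -0.1  0.2]
n 5 xyz [0.0009 0.0002 0.0109] r [ 0.0007 -0.0017 -0.2145] | maxdeg 12.3 mm 11.0
```

```bash
python3 -m pendant '[{"fingers":0,"x":0.001,"y":0,"z":0.01,"rx":0,"ry":0,"rz":-0.182},{"fingers":0,"x":0.001,"y":0,"z":0.01,"rx":0,"ry":0,"rz":-0.182},{"fingers":0,"x":0.001,"y":0,"z":0.01,"rx":0,"ry":0,"rz":-0.182},{"fingers":0,"x":0.001,"y":0,"z":0.01,"rx":0,"ry":0,"rz":-0.182},{"fingers":0,"x":0.001,"y":0,"z":0.01,"rx":0,"ry":0,"rz":-0.182},{"fingers":0,"x":0,"y":0,"z":0.005,"rx":0,"ry":0,"rz":-0.11},{"fingers":0,"x":0,"y":0,"z":0,"rx":0,"ry":0,"rz":0}]'; python3 -c "
from deck import *
where();step(tcp([151,1.5,60]),rotf(9,26),1);step(tcp([151,1.5,20]),rotf(9,26),1);print(manip.sense()['joint_positions'].round(3))"
```

```text
time: 13.12
tcp_pos: [565.0, 96.5, 134.9]
tcp_rot: [0.141, 0.644, 0.731, 0.175]
contact_force: [-0.4, 1.4, 0.2]
grip_width: 1.001
slate ctr slope [145.7   2.4  53.1] force tool [ 1.4 -0.1 -0.2]
n 1 xyz [-0.0009  0.0045 -0.0075] r [-0.0006 -0.0053 -0.0314] | maxdeg 1.8 mm 8.8
n 1 xyz [-0.0035  0.0086  0.0322] r [-0.0006 -0.0053 -0.0314] | maxdeg 1.8 mm 33.5
[ 0.169  0.042 -0.607  0.468  0.     0.042]
```

Flipped tool: tool +y is uphill now. Descend and grip.

```bash
python3 -m pendant '[{"fingers":0,"x":-0.003,"y":0.008,"z":0.015,"rx":0,"ry":-0.005,"rz":-0.031},{"fingers":0,"x":0,"y":0,"z":0.012,"rx":0,"ry":0,"rz":0},{"fingers":0,"x":0,"y":0,"z":0.005,"rx":0,"ry":0,"rz":0}]'; python3 -c "
from deck import *
where();step(tcp([151,1.5,20.5]),rotf(9,26),1)"
```

```text
time: 13.5
tcp_pos: [586.5, 96.7, 108.2]
tcp_rot: [0.145, 0.637, 0.738, 0.171]
contact_force: [0.7, 0.2, 0.4]
grip_width: 1.004
slate ctr slope [149.7   1.9  19.1] force tool [ 0.1  0.8 -0.1]
n 1 xyz [-0.0004  0.0011 -0.0016] r [-0.0011 -0.0003 -0.0103] | maxdeg 0.6 mm 2.0
```

```bash
python3 -m pendant '[{"fingers":255,"x":0,"y":0.001,"z":-0.001,"rx":0,"ry":0,"rz":-0.01},{"fingers":255,"x":0,"y":0,"z":0,"rx":0,"ry":0,"rz":0},{"fingers":255,"x":0,"y":0,"z":0,"rx":0,"ry":0,"rz":0},{"fingers":255,"x":0,"y":0,"z":0,"rx":0,"ry":0,"rz":0}]'; python3 -m pendant '[{"fingers":255,"x":0,"y":0.002,"z":-0.004,"rx":0,"ry":0,"rz":0},{"fingers":255,"x":0,"y":0.003,"z":-0.004,"rx":0,"ry":0,"rz":0.03},{"fingers":255,"x":0,"y":0.001,"z":0,"rx":0,"ry":0,"rz":0.06}]'; python3 -c "
from deck import *
where();step(tcp([154,0,26]),rotf(2.1,26),1)"
```

```text
time: 14.0
tcp_pos: [586.2, 96.9, 110.3]
tcp_rot: [0.145, 0.634, 0.74, 0.171]
contact_force: [0.2, 0.5, -1.7]
grip_width: 0.708
time: 14.38
tcp_pos: [588.0, 97.1, 121.1]
tcp_rot: [0.137, 0.668, 0.71, 0.178]
contact_force: [0.2, -0.4, -1.6]
grip_width: 0.707
slate ctr slope [157.9   2.2  29.2] force tool [-0.4 -0.5  1.5]
n 1 xyz [-0.0023 -0.0035  0.0035] r [-0.0038 -0.0532  0.0115] | maxdeg 3.1 mm 5.5
```

```bash
python3 -m pendant '[{"fingers":255,"x":-0.0023,"y":-0.002,"z":0.003,"rx":-0.004,"ry":-0.053,"rz":0.012},{"fingers":255,"x":0,"y":0,"z":0.002,"rx":0,"ry":0,"rz":0}]'; python3 -c "
from deck import *
where();step(tcp([154,0,24]),rotf(2.1,26),1)"
python3 - <<'E'
from deck import *
f=snap('top','top5.png'); g=snap('side','side5.png')
a=g['frame'][110:270,230:430];b=f['frame'][140:300,180:380]
cv2.imwrite('pics/sq.png',cv2.resize(np.hstack([a,b]),None,fx=2,fy=2,interpolation=cv2.INTER_CUBIC))
from seg import *
ce,r,a=blob(f['frame'],*C['red'],(225,185,265,250));print(ce,r,a)
bx=onplane(f,cv2.boxPoints(r),w([0,0,24+6]),D[:,2]);print(((bx-O)@D).round(1)[:,:2].tolist())
E
```

```text
time: 14.62
tcp_pos: [589.1, 94.9, 116.6]
tcp_rot: [0.156, 0.678, 0.7, 0.163]
contact_force: [0.2, 0.3, -1.8]
grip_width: 0.713
slate ctr slope [156.3   0.   24.8] force tool [ 0.3 -0.7  1.7]
n 1 xyz [-0.     -0.0022  0.0011] r [ 0.0014  0.0004 -0.0042] | maxdeg 0.3 mm 2.5
[244.45207439 200.85121602] ((244.5, 202.0), (26.0, 39.0), 90.0) 699
[[227.6, 48.9], [225.1, -53.3], [150.9, -48.9], [153.4, 55.6]]
```

View pics/sq.png

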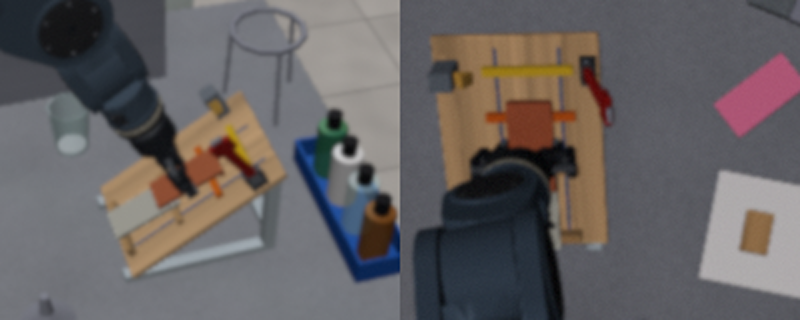

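Slate head spans 507–553 on the orange batten's 486–577 (top crop), so it is centred to about 2 mm and square. Lower and pull.

```bash
python3 -m pendant '[{"fingers":255,"x":0,"y":-0.002,"z":0.003,"rx":0,"ry":0,"rz":-0.004}]'; python3 -m pendant '[{"fingers":255,"x":0,"y":-0.002,"z":0.002,"rx":0,"ry":0,"rz":0}]'; python3 -c "
from deck import *
where()";  python3 -m pendant '[{"fingers":255,"x":0,"y":-0.003,"z":0,"rx":0,"ry":0,"rz":0}]'; python3 -c "
from deck import *
where()"; python3 -m pendant '[{"fingers":255,"x":0,"y":-0.003,"z":0,"rx":0,"ry":0,"rz":0}]'; python3 -c "
from deck import *
where()"
```

```text
time: 14.85
tcp_pos: [589.0, 94.6, 113.1]
tcp_rot: [0.156, 0.676, 0.701, 0.163]
contact_force: [1.0, -0.5, -2.7]
grip_width: 0.708
time: 14.98
tcp_pos: [589.1, 94.7, 111.8]
tcp_rot: [0.157, 0.676, 0.701, 0.164]
contact_force: [-18.6, -4.5, 34.9]
grip_width: 0.708
slate ctr slope [153.8  -0.2  20.8] force tool [ -3.7  -1.4 -39.5]
time: 15.1
tcp_pos: [587.6, 94.6, 111.8]
tcp_rot: [0.158, 0.676, 0.701, 0.165]
contact_force: [1.1, -0.4, 1.8]
grip_width: 0.71
slate ctr slope [152.5  -0.3  21.6] force tool [-0.4  1.8 -1.2]
time: 15.22
tcp_pos: [585.1, 94.4, 110.6]
tcp_rot: [0.158, 0.676, 0.701, 0.166]
contact_force: [0.8, 0.5, -1.1]
grip_width: 0.712
slate ctr slope [149.8  -0.3  21.9] force tool [0.5 0.3 1.3]
```

```bash
for i in 1; do :; done; python3 -m pendant '[{"fingers":255,"x":0,"y":-0.003,"z":0.0005,"rx":0,"ry":0,"rz":0}]'; python3 -c "
from deck import *
where()"; python3 -m pendant '[{"fingers":255,"x":0,"y":-0.003,"z":0.0005,"rx":0,"ry":0,"rz":0}]'; python3 -c "
from deck import *
where()";python3 -m pendant '[{"fingers":255,"x":0,"y":-0.002,"z":0,"rx":0,"ry":0,"rz":0}]'; python3 -c "
from deck import *
where()"
```

```text
time: 15.35
tcp_pos: [583.2, 94.3, 109.5]
tcp_rot: [0.158, 0.676, 0.701, 0.166]
contact_force: [7.9, -0.7, 7.7]
grip_width: 0.709
slate ctr slope [147.6  -0.3  22. ] force tool [-1.  10.5 -3.4]
time: 15.48
tcp_pos: [583.1, 94.4, 109.6]
tcp_rot: [0.16, 0.675, 0.7, 0.168]
contact_force: [19.2, -0.2, 2.0]
grip_width: 0.712
slate ctr slope [147.6  -0.3  22.1] force tool [-0.8 18.   6.9]
time: 15.6
tcp_pos: [583.1, 94.4, 110.0]
tcp_rot: [0.161, 0.675, 0.699, 0.17]
contact_force: [9.5, 0.4, -0.0]
grip_width: 0.708
slate ctr slope [147.7  -0.3  22.4] force tool [0.1 8.4 4.3]
```

```bash
python3 -m pendant '[{"fingers":255,"x":0,"y":-0.002,"z":0.001,"rx":0,"ry":0,"rz":0}]'; python3 -c "
from deck import *
where()"; python3 -m pendant '[{"fingers":255,"x":0,"y":-0.002,"z":0.001,"rx":0,"ry":0,"rz":0}]'; python3 -c "
from deck import *
where();step(tcp([147.6,-.3,21]),rotf(2.1,26),1)"
```

```text
time: 15.72
tcp_pos: [583.2, 94.5, 109.6]
tcp_rot: [0.162, 0.675, 0.699, 0.171]
contact_force: [-2.5, -1.9, 16.3]
grip_width: 0.711
slate ctr slope [147.7  -0.2  22.1] force tool [ -1.7   5.2 -15.7]
time: 15.85
tcp_pos: [583.4, 94.4, 109.6]
tcp_rot: [0.163, 0.675, 0.699, 0.172]
contact_force: [-5.7, -2.4, 19.4]
grip_width: 0.708
slate ctr slope [147.8  -0.3  21.9] force tool [ -2.1   3.8 -19.9]
n 1 xyz [-0.     -0.0002  0.0009] r [ 0.0256 -0.0037 -0.0029] | maxdeg 1.5 mm 0.9
```

```bash
python3 -m pendant '[{"fingers":255,"x":0,"y":-0.003,"z":0,"rx":0.012,"ry":0,"rz":0}]'; python3 -c "
from deck import *
where()"; python3 -m pendant '[{"fingers":255,"x":0,"y":-0.003,"z":0,"rx":0.01,"ry":0,"rz":0},{"fingers":255,"x":0,"y":-0.003,"z":0,"rx":0,"ry":0,"rz":0}]'; python3 -c "
from deck import *
where();step(tcp([147.6,-.3,21]),rotf(2.1,26),1)"
```

```text
time: 15.98
tcp_pos: [583.0, 94.5, 110.1]
tcp_rot: [0.161, 0.676, 0.699, 0.17]
contact_force: [18.0, 0.3, -1.5]
grip_width: 0.706
slate ctr slope [147.7  -0.2  22.6] force tool [-0.3 15.3  9.5]
time: 16.23
tcp_pos: [582.4, 94.6, 111.0]
tcp_rot: [0.16, 0.676, 0.699, 0.17]
contact_force: [18.9, -0.1, -2.7]
grip_width: 0.714
slate ctr slope [ 1.477e+02 -1.000e-01  2.360e+01] force tool [-0.8 15.6 10.9]
n 1 xyz [-0.0002  0.0001  0.0026] r [ 0.0178 -0.0041 -0.0045] | maxdeg 1.1 mm 2.6
```

```bash
python3 -m pendant '[{"fingers":255,"x":0,"y":-0.001,"z":0.002,"rx":0,"ry":0,"rz":0}]'; python3 -c "
from deck import *
where()"; python3 -m pendant '[{"fingers":255,"x":0,"y":-0.0025,"z":0.0012,"rx":0,"ry":0,"rz":0}]'; python3 -c "
from deck import *
where()"; python3 -m pendant '[{"fingers":255,"x":0,"y":-0.003,"z":0.0007,"rx":0,"ry":0,"rz":0}]'; python3 -c "
from deck import *
where()"
```

```text
time: 16.35
tcp_pos: [583.3, 94.7, 109.7]
tcp_rot: [0.161, 0.676, 0.699, 0.171]
contact_force: [-5.5, -0.5, 11.2]
grip_width: 0.701
slate ctr slope [147.8   0.   22. ] force tool [ -0.3   0.2 -12.4]
time: 16.48
tcp_pos: [583.5, 94.8, 109.4]
tcp_rot: [0.162, 0.676, 0.698, 0.172]
contact_force: [-5.2, -3.3, 25.6]
grip_width: 0.711
slate ctr slope [1.478e+02 1.000e-01 2.180e+01] force tool [ -2.9   7.1 -25.2]
time: 16.6
tcp_pos: [583.4, 94.8, 109.7]
tcp_rot: [0.164, 0.675, 0.698, 0.174]
contact_force: [10.0, -2.9, 6.9]
grip_width: 0.71
slate ctr slope [1.479e+02 1.000e-01 2.200e+01] force tool [-3.2 12.  -1.5]
```

```bash
python3 -m pendant '[{"fingers":255,"x":0,"y":-0.003,"z":0.0007,"rx":0.005,"ry":0,"rz":0}]'; python3 -c "
from deck import *
where()"; python3 -m pendant '[{"fingers":255,"x":0,"y":-0.001,"z":0.001,"rx":0,"ry":0,"rz":0},{"fingers":0,"x":0,"y":0,"z":0,"rx":0,"ry":0,"rz":0},{"fingers":0,"x":0,"y":0,"z":0,"rx":0,"ry":0,"rz":0},{"fingers":0,"x":0,"y":0,"z":0,"rx":0,"ry":0,"rz":0},{"fingers":0,"x":0,"y":0,"z":-0.03,"rx":0,"ry":0,"rz":0},{"fingers":0,"x":0,"y":-0.02,"z":-0.05,"rx":0,"ry":0,"rz":0},{"fingers":0,"x":0.04,"y":-0.04,"z":-0.03,"rx":0,"ry":0,"rz":0},{"fingers":0,"x":0.05,"y":-0.04,"z":-0.02,"rx":0,"ry":0,"rz":0}]'
python3 - <<'E'
from deck import *
where(); print(manip.sense()['joint_positions'].round(2))
f=snap('top','top6.png'); g=snap('side','side6.png')
a=g['frame'][160:260,260:380];b=f['frame'][150:270,190:290]
cv2.imwrite('pics/red.png',np.hstack([cv2.resize(a,(432,360),interpolation=cv2.INTER_CUBIC),cv2.resize(b,(300,360),interpolation=cv2.INTER_CUBIC)]))
for l in('slate_red_nib','slate_red_center','batten_lo'):
    print(l,[(s(d['location']).round(1),round(d['p'],2)) for d in manip.place_of(l,'side')[:2]])
step([464,-345,90],rotf(-5.8),10)
E
```

```text
time: 16.73
tcp_pos: [583.4, 94.8, 109.7]
tcp_rot: [0.164, 0.675, 0.697, 0.174]
contact_force: [12.9, -0.5, 4.1]
grip_width: 0.708
slate ctr slope [1.478e+02 1.000e-01 2.210e+01] force tool [-0.9 13.4  2.3]
time: 17.73
tcp_pos: [435.4, 172.2, 179.2]
tcp_rot: [0.164, 0.678, 0.695, 0.174]
contact_force: [1.0, 0.3, 0.2]
grip_width: 1.002
slate ctr slope [ 61.7  82.9 157.8] force tool [0.3 1.  0.3]
[ 0.52 -0.21 -0.72  0.63 -0.22  0.45]
slate_red_nib [(array([200.4,  -3.2,   6.1]), 0.62)]
slate_red_center [(array([146.8,  -1.7,  24.2]), 0.92)]
batten_lo [(array([196.9,  -4.1,   2.2]), 0.61)]
n 10 xyz [-0.0518  0.0019  0.0093] r [ 0.0481 -0.0038  0.0128] | maxdeg 2.9 mm 52.7
```

View pics/red.png

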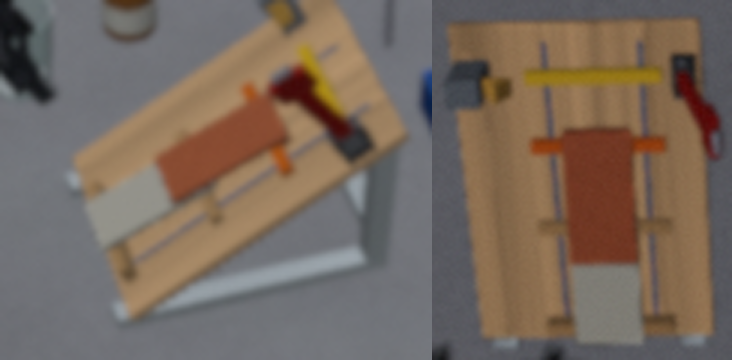

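Terracotta is seated square on the orange batten (top crop head (563–633,132), between blue lines 555 and 645). Now the charcoal slate, gripped in the flipped orientation.

```bash
python3 -m pendant '[{"fingers":0,"x":-0.052,"y":0.002,"z":0.009,"rx":0.048,"ry":-0.004,"rz":0.013},{"fingers":0,"x":-0.052,"y":0.002,"z":0.009,"rx":0.048,"ry":-0.004,"rz":0.013},{"fingers":0,"x":-0.052,"y":0.002,"z":0.009,"rx":0.048,"ry":-0.004,"rz":0.013},{"fingers":0,"x":-0.052,"y":0.002,"z":0.009,"rx":0.048,"ry":-0.004,"rz":0.013},{"fingers":0,"x":-0.052,"y":0.002,"z":0.009,"rx":0.048,"ry":-0.004,"rz":0.013},{"fingers":0,"x":-0.052,"y":0.002,"z":0.009,"rx":0.048,"ry":-0.004,"rz":0.013},{"fingers":0,"x":-0.052,"y":0.002,"z":0.009,"rx":0.048,"ry":-0.004,"rz":0.013},{"fingers":0,"x":-0.052,"y":0.002,"z":0.009,"rx":0.048,"ry":-0.004,"rz":0.013},{"fingers":0,"x":-0.052,"y":0.002,"z":0.009,"rx":0.048,"ry":-0.004,"rz":0.013},{"fingers":0,"x":-0.052,"y":0.002,"z":0.009,"rx":0.048,"ry":-0.004,"rz":0.013}]'; python3 -c "
from deck import *
step([464,-345,70],rotf(-5.8),3);step([464,-345,70],rotf(-5.8),1)"
```

```text
time: 19.23
tcp_pos: [457.6, -377.5, 86.9]
tcp_rot: [-0.005, 0.751, 0.66, -0.002]
contact_force: [0.9, 0.2, 1.1]
grip_width: 1.0
n 3 xyz [0.011  0.0009 0.0056] r [-0.0032 -0.0012 -0.0089] | maxdeg 0.5 mm 12.4
n 1 xyz [0.033  0.0024 0.017 ] r [-0.0096 -0.0037 -0.0266] | maxdeg 1.6 mm 37.2
```

```bash
python3 -m pendant '[{"fingers":0,"x":0.02,"y":0.001,"z":0.008,"rx":-0.005,"ry":-0.002,"rz":-0.013},{"fingers":0,"x":0.015,"y":0.001,"z":0.006,"rx":-0.005,"ry":-0.002,"rz":-0.013},{"fingers":0,"x":0,"y":0,"z":0.002,"rx":0,"ry":0,"rz":0}]'; python3 -c "
from deck import *
step([464,-345,10],rotf(-5.8),1)"
```

```text
time: 19.6
tcp_pos: [460.6, -349.9, 66.3]
tcp_rot: [-0.002, 0.746, 0.666, -0.0]
contact_force: [-0.1, 0.1, -0.7]
grip_width: 0.996
n 1 xyz [0.0052 0.003  0.0563] r [-0.003  -0.0016 -0.0112] | maxdeg 0.7 mm 56.6
```

```bash
python3 -m pendant '[{"fingers":0,"x":0.005,"y":0.003,"z":0.02,"rx":-0.003,"ry":-0.002,"rz":-0.011},{"fingers":0,"x":0,"y":0,"z":0.024,"rx":0,"ry":0,"rz":0},{"fingers":0,"x":0,"y":0,"z":0.009,"rx":0,"ry":0,"rz":0},{"fingers":0,"x":0,"y":0,"z":0,"rx":0,"ry":0,"rz":0}]'; python3 -c "
from deck import *
step([464,-345,11.5],rotf(-5.8),1)"
```

```text
time: 20.1
tcp_pos: [464.3, -346.6, 14.2]
tcp_rot: [0.002, 0.742, 0.67, 0.0]
contact_force: [0.7, -0.3, -0.2]
grip_width: 1.0
n 1 xyz [ 0.0016 -0.0005  0.0027] r [ 0.0033  0.0025 -0.0003] | maxdeg 0.2 mm 3.2
```

```bash
python3 -m pendant '[{"fingers":255,"x":0.001,"y":0,"z":0.003,"rx":0.003,"ry":0.002,"rz":0},{"fingers":255,"x":0,"y":0,"z":0,"rx":0,"ry":0,"rz":0},{"fingers":255,"x":0,"y":0,"z":0,"rx":0,"ry":0,"rz":0},{"fingers":255,"x":0,"y":0,"z":0,"rx":0,"ry":0,"rz":0},{"fingers":255,"x":0,"y":0,"z":0,"rx":0,"ry":0,"rz":0}]' 50; python3 -m pendant '[{"fingers":255,"x":0,"y":0,"z":-0.02,"rx":0,"ry":0,"rz":0},{"fingers":255,"x":0,"y":0,"z":-0.05,"rx":0,"ry":0,"rz":0},{"fingers":255,"x":0,"y":0,"z":-0.06,"rx":0,"ry":0,"rz":0},{"fingers":255,"x":0,"y":0,"z":-0.06,"rx":0,"ry":0,"rz":0}]'; python3 -c "
from deck import *
step([450,20,240],rotf(2.1,26),10)
print(tcp([225,0,60]))"
```

```text
time: 20.72
tcp_pos: [465.4, -346.5, 13.3]
tcp_rot: [0.002, 0.742, 0.67, 0.0]
contact_force: [0.4, -0.1, -1.4]
grip_width: 0.707
time: 21.22
tcp_pos: [462.4, -344.2, 203.8]
tcp_rot: [-0.003, 0.742, 0.67, -0.001]
contact_force: [2.0, -1.4, -1.3]
grip_width: 0.714
n 10 xyz [ 0.0364 -0.002  -0.0039] r [-0.0458  0.0028 -0.0137] | maxdeg 2.7 mm 36.7
[628.66370045  96.35627796 182.7647212 ]
```

```bash
python3 -m pendant '[{"fingers":255,"x":0.036,"y":-0.002,"z":-0.004,"rx":-0.046,"ry":0.003,"rz":-0.014},{"fingers":255,"x":0.036,"y":-0.002,"z":-0.004,"rx":-0.046,"ry":0.003,"rz":-0.014},{"fingers":255,"x":0.036,"y":-0.002,"z":-0.004,"rx":-0.046,"ry":0.003,"rz":-0.014},{"fingers":255,"x":0.036,"y":-0.002,"z":-0.004,"rx":-0.046,"ry":0.003,"rz":-0.014},{"fingers":255,"x":0.036,"y":-0.002,"z":-0.004,"rx":-0.046,"ry":0.003,"rz":-0.014},{"fingers":255,"x":0.036,"y":-0.002,"z":-0.004,"rx":-0.046,"ry":0.003,"rz":-0.014},{"fingers":255,"x":0.036,"y":-0.002,"z":-0.004,"rx":-0.046,"ry":0.003,"rz":-0.014},{"fingers":255,"x":0.036,"y":-0.002,"z":-0.004,"rx":-0.046,"ry":0.003,"rz":-0.014},{"fingers":255,"x":0.036,"y":-0.002,"z":-0.004,"rx":-0.046,"ry":0.003,"rz":-0.014},{"fingers":255,"x":0.033,"y":-0.002,"z":-0.004,"rx":-0.04,"ry":0.003,"rz":-0.012}]'; python3 -c "
from deck import *
step([450,20,240],rotf(2.1,26),1)
step(tcp([225,0,60]),rotf(2.1,26),8)"
```

```text
time: 22.48
tcp_pos: [449.6, 19.6, 246.8]
tcp_rot: [0.164, 0.673, 0.701, 0.168]
contact_force: [-0.0, -0.3, -1.5]
grip_width: 0.705
n 1 xyz [ 0.0004 -0.0027  0.0062] r [0.0205 0.0024 0.0039] | maxdeg 1.2 mm 6.8
n 8 xyz [0.0087 0.0167 0.0173] r [0.0026 0.0003 0.0005] | maxdeg 0.2 mm 25.6
```

```bash
python3 -m pendant '[{"fingers":255,"x":0.012,"y":0.017,"z":0.014,"rx":0.003,"ry":0,"rz":0.001},{"fingers":255,"x":0.012,"y":0.017,"z":0.014,"rx":0.003,"ry":0,"rz":0.001},{"fingers":255,"x":0.012,"y":0.017,"z":0.014,"rx":0.003,"ry":0,"rz":0.001},{"fingers":255,"x":0.012,"y":0.017,"z":0.017,"rx":0.003,"ry":0,"rz":0.001},{"fingers":255,"x":0.012,"y":0.017,"z":0.017,"rx":0.003,"ry":0,"rz":0.001},{"fingers":255,"x":0.009,"y":0.017,"z":0.017,"rx":0.003,"ry":0,"rz":0},{"fingers":255,"x":0,"y":0.017,"z":0.02,"rx":0.003,"ry":0,"rz":0},{"fingers":255,"x":0,"y":0.012,"z":0.015,"rx":0,"ry":0,"rz":0}]'; python3 -c "
from deck import *
where(12.7)
step(tcp([225,0,60],12.7),rotf(2.1,26),1)
step(tcp([225,0,35],12.7),rotf(2.1,26),2)"
```

```text
time: 23.48
tcp_pos: [623.4, 101.1, 190.5]
tcp_rot: [0.157, 0.675, 0.703, 0.162]
contact_force: [-0.4, -0.6, -2.3]
grip_width: 0.708
slate ctr slope [224.6   4.9  67.7] force tool [-0.5 -1.4  1.9]
n 1 xyz [-0.0049  0.0011  0.0076] r [ 0.0018 -0.0003  0.0034] | maxdeg 0.2 mm 9.1
n 2 xyz [-0.0025  0.0019  0.0162] r [ 0.0009 -0.0001  0.0017] | maxdeg 0.1 mm 16.5
```

```bash
python3 -m pendant '[{"fingers":255,"x":-0.003,"y":0.002,"z":0.015,"rx":0.002,"ry":0,"rz":0.003},{"fingers":255,"x":-0.002,"y":0.002,"z":0.013,"rx":0,"ry":0,"rz":0},{"fingers":255,"x":0,"y":0,"z":0.005,"rx":0,"ry":0,"rz":0}]'
python3 - <<'E'
from deck import *
where(12.7)
step(tcp([222,0,25],12.7),rotf(2.1,26),1)
f=snap('top','top7.png'); g=snap('side','side7.png')
a=g['frame'][140:260,260:400];b=f['frame'][140:260,190:290]
cv2.imwrite('pics/hov2.png',np.hstack([cv2.resize(a,(420,360),interpolation=cv2.INTER_CUBIC),cv2.resize(b,(300,360),interpolation=cv2.INTER_CUBIC)]))
E
```

```text
time: 23.85
tcp_pos: [641.8, 96.1, 160.0]
tcp_rot: [0.155, 0.676, 0.702, 0.161]
contact_force: [0.6, 0.2, -2.0]
grip_width: 0.713
slate ctr slope [223.9  -0.7  32.2] force tool [ 0.2 -0.3  2.1]
n 1 xyz [ 0.0007 -0.0011  0.0073] r [-0.0021  0.0001  0.0001] | maxdeg 0.1 mm 7.4
```

View pics/hov2.png

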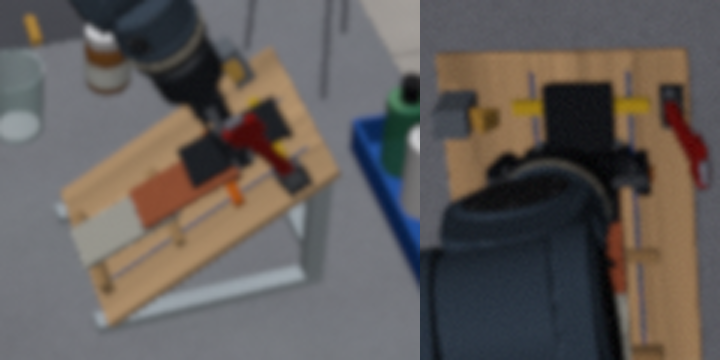

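Charcoal head spans 544–613 over yellow 512–651 (top crop), about 2 mm left of centre. Nudge right, lower, slide.

```bash
python3 -m pendant '[{"fingers":255,"x":-0.001,"y":-0.001,"z":0.006,"rx":-0.002,"ry":0,"rz":0},{"fingers":255,"x":0,"y":0,"z":0.003,"rx":0,"ry":0,"rz":0}]'; python3 -c "
from deck import *
where(12.7)"; python3 -m pendant '[{"fingers":255,"x":0,"y":-0.001,"z":0.003,"rx":0,"ry":0,"rz":0}]'; python3 -c "
from deck import *
where(12.7)"
```

```text
time: 24.2
tcp_pos: [644.8, 95.5, 152.4]
tcp_rot: [0.156, 0.676, 0.702, 0.163]
contact_force: [-0.5, 0.1, -1.5]
grip_width: 0.709
slate ctr slope [222.4  -1.4  24.1] force tool [ 0.1 -1.1  1.2]
time: 24.32
tcp_pos: [645.6, 95.6, 149.7]
tcp_rot: [0.157, 0.676, 0.701, 0.163]
contact_force: [-6.0, -1.2, 18.1]
grip_width: 0.711
slate ctr slope [221.7  -1.4  21.4] force tool [ -1.    2.6 -18.9]
```

```bash
python3 -m pendant '[{"fingers":255,"x":0,"y":-0.004,"z":-0.001,"rx":0,"ry":0,"rz":0}]'; python3 -m pendant '[{"fingers":255,"x":0,"y":-0.003,"z":0.0003,"rx":0,"ry":0,"rz":0}]'; python3 -c "
from deck import *
where(12.7)"; python3 -m pendant '[{"fingers":255,"x":0,"y":-0.003,"z":0.0005,"rx":0,"ry":0,"rz":0}]'; python3 -c "
from deck import *
where(12.7)"
```

```text
time: 24.45
tcp_pos: [642.9, 95.6, 150.0]
tcp_rot: [0.158, 0.676, 0.701, 0.164]
contact_force: [12.4, 0.9, -0.0]
grip_width: 0.707
time: 24.58
tcp_pos: [641.6, 95.7, 149.6]
tcp_rot: [0.159, 0.676, 0.701, 0.165]
contact_force: [0.6, 3.3, 1.0]
grip_width: 0.711
slate ctr slope [218.2  -1.1  23.5] force tool [ 3.3  1.1 -0.5]
time: 24.7
tcp_pos: [639.8, 95.8, 148.7]
tcp_rot: [0.159, 0.676, 0.701, 0.166]
contact_force: [3.4, 0.4, 2.6]
grip_width: 0.709
slate ctr slope [216.2  -1.   23.6] force tool [ 0.3  4.2 -0.8]
```

```bash
python3 -m pendant '[{"fingers":255,"x":0,"y":-0.003,"z":0.001,"rx":0.01,"ry":0,"rz":0}]'; python3 -c "
from deck import *
where(12.7)"; python3 -m pendant '[{"fingers":255,"x":0,"y":-0.003,"z":0.001,"rx":0.01,"ry":0,"rz":0}]'; python3 -c "
from deck import *
where(12.7)"; python3 -m pendant '[{"fingers":255,"x":0,"y":-0.0025,"z":0.001,"rx":0.004,"ry":0,"rz":0}]'; python3 -c "
from deck import *
where(12.7)"
```

```text
time: 24.82
tcp_pos: [638.6, 95.8, 147.7]
tcp_rot: [0.157, 0.676, 0.701, 0.164]
contact_force: [9.3, -1.0, 7.2]
grip_width: 0.712
slate ctr slope [214.7  -0.9  23.4] force tool [-1.4 11.5 -2.4]
time: 24.95
tcp_pos: [638.6, 95.9, 147.7]
tcp_rot: [0.155, 0.677, 0.701, 0.162]
contact_force: [13.6, -1.0, 8.6]
grip_width: 0.71
slate ctr slope [214.6  -0.9  23.5] force tool [-1.5 16.  -1.8]
time: 25.08
tcp_pos: [638.6, 95.9, 147.7]
tcp_rot: [0.155, 0.677, 0.701, 0.162]
contact_force: [6.1, -0.7, 7.2]
grip_width: 0.703
slate ctr slope [214.7  -0.8  23.4] force tool [-0.9  8.7 -3.9]
```

```bash
python3 -m pendant '[{"fingers":255,"x":0,"y":-0.001,"z":0.002,"rx":0,"ry":0,"rz":0}]'; python3 -c "
from deck import *
where(12.7)"; python3 -m pendant '[{"fingers":255,"x":0,"y":-0.003,"z":0.0012,"rx":0,"ry":0,"rz":0}]'; python3 -c "
from deck import *
where(12.7)"; python3 -m pendant '[{"fingers":255,"x":0,"y":-0.003,"z":0.0007,"rx":0.005,"ry":0,"rz":0},{"fingers":255,"x":0,"y":-0.003,"z":0.0007,"rx":0.005,"ry":0,"rz":0}]'; python3 -c "
from deck import *
where(12.7)"
```

```text
time: 25.2
tcp_pos: [639.4, 95.9, 146.9]
tcp_rot: [0.156, 0.677, 0.701, 0.162]
contact_force: [-13.8, -1.6, 22.6]
grip_width: 0.711
slate ctr slope [214.9  -0.9  22.3] force tool [ -1.1  -2.5 -26.4]
time: 25.32
tcp_pos: [639.3, 95.9, 146.9]
tcp_rot: [0.157, 0.676, 0.701, 0.164]
contact_force: [9.4, -1.6, 14.8]
grip_width: 0.71
slate ctr slope [214.8  -0.9  22.4] force tool [-1.9 14.9 -9.1]
time: 25.58
tcp_pos: [639.1, 95.9, 147.3]
tcp_rot: [0.157, 0.677, 0.7, 0.164]
contact_force: [19.1, 1.5, -0.8]
grip_width: 0.707
slate ctr slope [214.9  -0.9  22.8] force tool [ 0.8 16.8  9.2]
```

Now release with slight down-pressure, retreat back and up, and check.

```bash
python3 -m pendant '[{"fingers":255,"x":0,"y":-0.001,"z":0.0015,"rx":0,"ry":0,"rz":0},{"fingers":0,"x":0,"y":0,"z":0,"rx":0,"ry":0,"rz":0},{"fingers":0,"x":0,"y":0,"z":0,"rx":0,"ry":0,"rz":0},{"fingers":0,"x":0,"y":0,"z":0,"rx":0,"ry":0,"rz":0},{"fingers":0,"x":0,"y":0,"z":-0.03,"rx":0,"ry":0,"rz":0},{"fingers":255,"x":0,"y":-0.02,"z":-0.05,"rx":0,"ry":0,"rz":0},{"fingers":255,"x":0,"y":-0.05,"z":-0.04,"rx":0,"ry":0,"rz":0},{"fingers":255,"x":0,"y":-0.055,"z":-0.03,"rx":0,"ry":0,"rz":0},{"fingers":255,"x":-0.04,"y":-0.04,"z":-0.01,"rx":0,"ry":0,"rz":0},{"fingers":255,"x":-0.04,"y":-0.03,"z":0,"rx":0,"ry":0,"rz":0}]'
python3 - <<'E'
from deck import *
p,q=pose();print(s(p))
f=snap('top','top8.png'); g=snap('side','side8.png')
a=g['frame'][140:260,260:400];b=f['frame'][140:260,190:290]
cv2.imwrite('pics/grey.png',np.hstack([cv2.resize(a,(420,360),interpolation=cv2.INTER_CUBIC),cv2.resize(b,(300,360),interpolation=cv2.INTER_CUBIC)]))
for c in('side','top'):
  for l in('slate_red_nib','batten_lo','slate_grey_nib','batten_hi','clamp_pivot','clamp_plate'):
    print(c,l,[(s(d['location']).round(1),round(d['p'],2)) for d in manip.place_of(l,c)[:3]])
E
```

```text
time: 26.82
tcp_pos: [391.8, 8.3, 204.2]
tcp_rot: [0.157, 0.674, 0.703, 0.164]
contact_force: [1.2, -0.6, 0.8]
grip_width: -0.0
[ 31.36916176 -79.294292   191.07547113]
side slate_red_nib [(array([203.2,  -1.6,   6.7]), 0.66)]
side batten_lo [(array([197.7,  -5. ,   2. ]), 0.63)]
side slate_grey_nib [(array([ 185. , -359.1, -150.6]), 0.94), (array([261.9,  -1.3,   8. ]), 0.9), (array([-185.7, -651.7,   88.1]), 0.67)]
side batten_hi [(array([262.4,  -1. ,   5.7]), 0.48)]
side clamp_pivot [(array([262. , -81.7,  34.8]), 0.79)]
side clamp_plate [(array([ 258.5, -117.5,  150.3]), 0.73)]
top slate_red_nib [(array([-31.2, 278.7,  -7.5]), 0.71)]
top batten_lo [(array([200.9,   1.1,   4.4]), 0.44)]
top slate_grey_nib [(array([264.7,   1.3,   6.4]), 0.7), (array([ 187.5, -363.9, -148.8]), 0.62), (array([-190.3, -650.6,   93.3]), 0.6)]
top batten_hi [(array([264.7,  -1.4,   2.5]), 0.6), (array([212.8,  -0.4,  20.8]), 0.56)]
top clamp_pivot [(array([260.3, -78.9,  34.2]), 0.67)]
top clamp_plate [(array([ 259.6, -117.4,  150.7]), 0.68)]
```

View pics/grey.png

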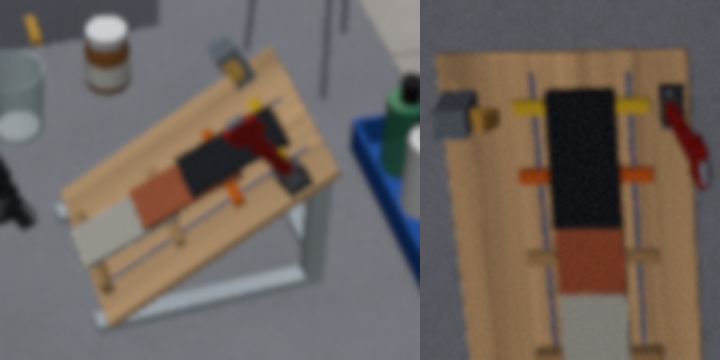

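Both slates are seated square and centred (top crop charcoal 548–615 between lines 533/630, terracotta below). Now the clamp: closed fingers go outside the red plate and sweep it over.

```bash
python3 -c "
from deck import *
R=rotf(2.1,32)
print(w([259,-165,175]),w([259,-165,138]))
step(w([150,-165,185]),R,4)"
```

```text
[596.369565   -69.93878373 311.15750626] [615.96340959 -69.22031006 279.77972671]
n 4 xyz [-0.0215  0.0294 -0.0006] r [-0.0258 -0.0006  0.0004] | maxdeg 1.5 mm 36.4
```

```bash
python3 -m pendant '[{"fingers":255,"x":-0.022,"y":0.029,"z":-0.001,"rx":-0.026,"ry":0,"rz":0},{"fingers":255,"x":-0.022,"y":0.029,"z":-0.001,"rx":-0.026,"ry":0,"rz":0},{"fingers":255,"x":-0.022,"y":0.029,"z":-0.001,"rx":-0.026,"ry":0,"rz":0},{"fingers":255,"x":-0.022,"y":0.029,"z":-0.001,"rx":-0.026,"ry":0,"rz":0}]'; python3 -c "
from deck import *
R=rotf(2.1,32);p,q=pose();print(s(p).round())
step(w([259,-165,170]),R,4)
step(w([259,-165,138]),R,1)"
```

```text
time: 28.02
tcp_pos: [499.1, -76.2, 263.4]
tcp_rot: [0.191, 0.665, 0.694, 0.201]
contact_force: [-0.3, 0.8, 0.6]
grip_width: 0.0
[ 151. -168.  186.]
n 4 xyz [0.0006 0.027  0.0041] r [ 0.0007 -0.0012  0.0012] | maxdeg 0.1 mm 27.3
n 1 xyz [0.0019 0.1078 0.0484] r [ 0.0028 -0.0046  0.0047] | maxdeg 0.4 mm 118.2
```

```bash
python3 -m pendant '[{"fingers":255,"x":0,"y":0.027,"z":0.004,"rx":0,"ry":0,"rz":0},{"fingers":255,"x":0,"y":0.027,"z":0.004,"rx":0,"ry":0,"rz":0},{"fingers":255,"x":0,"y":0.027,"z":0.004,"rx":0,"ry":0,"rz":0},{"fingers":255,"x":0,"y":0.027,"z":0.004,"rx":0,"ry":0,"rz":0},{"fingers":255,"x":0,"y":0,"z":0.02,"rx":0,"ry":0,"rz":0},{"fingers":255,"x":0,"y":0,"z":0.012,"rx":0,"ry":0,"rz":0}]'; python3 -c "
from deck import *
R=rotf(2.1,32);p,q=pose();print(s(p).round(),manip.sense()['joint_positions'].round(2))
step(w([259,-165,139]),R,1)
step(w([259,-75,146]),R,4)"
```

```text
time: 28.78
tcp_pos: [621.9, -72.7, 281.8]
tcp_rot: [0.192, 0.665, 0.693, 0.201]
contact_force: [0.2, -0.0, -0.5]
grip_width: -0.001
[ 265. -169.  137.] [-0.17 -0.01 -0.34  0.7   0.12 -0.18]
n 1 xyz [ 0.0037 -0.006  -0.0024] r [ 0.0044 -0.0032  0.0033] | maxdeg 0.4 mm 7.4
n 4 xyz [ 0.0234 -0.0014 -0.0023] r [ 0.0011 -0.0008  0.0008] | maxdeg 0.1 mm 23.6
```

```bash
python3 -m pendant '[{"fingers":255,"x":0.02,"y":-0.004,"z":-0.003,"rx":0.004,"ry":-0.003,"rz":0.003},{"fingers":255,"x":0.02,"y":-0.002,"z":-0.002,"rx":0,"ry":0,"rz":0},{"fingers":255,"x":0.02,"y":0,"z":-0.002,"rx":0,"ry":0,"rz":0},{"fingers":255,"x":0.02,"y":0,"z":-0.001,"rx":0,"ry":0,"rz":0}]'; python3 -c "
from deck import *
R=rotf(2.1,32);p,q=pose();print(s(p).round(),q.inv().apply(manip.sense()['contact_force']).round(1))
step(w([259,-30,134]),R,3)"
```

```text
time: 29.28
tcp_pos: [609.3, 7.0, 286.1]
tcp_rot: [0.193, 0.668, 0.691, 0.198]
contact_force: [0.7, -1.8, -1.1]
grip_width: 0.001
[259. -89. 145.] [-1.9 -0.1  1.3]
n 3 xyz [ 0.0195 -0.0001  0.0038] r [ 0.0005  0.001  -0.0007] | maxdeg 0.1 mm 19.9
```

```bash
python3 -m pendant '[{"fingers":255,"x":0.02,"y":0,"z":0.003,"rx":0,"ry":0.001,"rz":0},{"fingers":255,"x":0.02,"y":0,"z":0.004,"rx":0,"ry":0.001,"rz":0},{"fingers":255,"x":0.02,"y":0,"z":0.006,"rx":0,"ry":0,"rz":0}]'; python3 -c "
from deck import *
R=rotf(2.1,32);p,q=pose();print(s(p).round(),q.inv().apply(manip.sense()['contact_force']).round(1))
step(w([259,0,113]),R,2)
step(w([259,28,84]),R,4)"
```

```text
time: 29.65
tcp_pos: [613.8, 68.7, 275.4]
tcp_rot: [0.193, 0.668, 0.691, 0.199]
contact_force: [0.6, -2.0, -1.0]
grip_width: 0.001
[259. -27. 133.] [-2.  -0.1  1.2]
n 2 xyz [ 0.0136 -0.0001  0.0099] r [ 0.0015  0.001  -0.0013] | maxdeg 0.1 mm 16.8
n 4 xyz [ 0.0138 -0.0001  0.0122] r [ 0.0007  0.0005 -0.0006] | maxdeg 0.1 mm 18.4
```

```bash
python3 -m pendant '[{"fingers":255,"x":0.014,"y":0,"z":0.01,"rx":0.001,"ry":0.001,"rz":-0.001},{"fingers":255,"x":0.014,"y":0,"z":0.01,"rx":0.001,"ry":0.001,"rz":-0.001},{"fingers":255,"x":0.014,"y":0,"z":0.014,"rx":0,"ry":0,"rz":0},{"fingers":255,"x":0.01,"y":0,"z":0.015,"rx":0,"ry":0,"rz":0}]'
python3 - <<'E'
from deck import *
R=rotf(2.1,32);p,q=pose();print(s(p).round(),q.inv().apply(manip.sense()['contact_force']).round(1))
step(w([259,42,62]),R,2)
f=snap('top','top9.png'); g=snap('side','side9.png')
a=g['frame'][120:240,270:410];b=f['frame'][140:260,190:290]
cv2.imwrite('pics/bar.png',np.hstack([cv2.resize(a,(420,360),interpolation=cv2.INTER_CUBIC),cv2.resize(b,(300,360),interpolation=cv2.INTER_CUBIC)]))
E
```

```text
time: 30.15
tcp_pos: [639.2, 124.5, 231.5]
tcp_rot: [0.192, 0.667, 0.692, 0.199]
contact_force: [0.4, -0.4, -0.5]
grip_width: -0.0
[259.  28.  81.] [-0.4  0.1  0.6]
n 2 xyz [ 0.0071 -0.0001  0.0095] r [ 0.0006 -0.0001 -0.0001] | maxdeg 0.0 mm 11.9
```

View pics/bar.png

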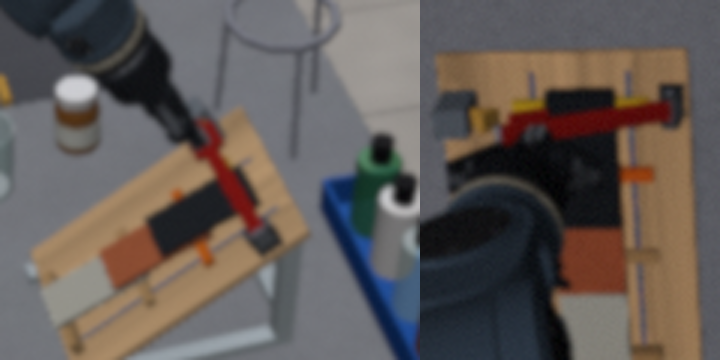

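The bar lies over the deck, fingers on its plate at side crop (205,135). Press down in steps.

```bash
python3 -m pendant '[{"fingers":255,"x":0.007,"y":0,"z":0.009,"rx":0,"ry":0,"rz":0},{"fingers":255,"x":0.006,"y":0,"z":0.009,"rx":0,"ry":0,"rz":0}]'; python3 -c "
from deck import *
p,q=pose();print(s(p).round(1),q.inv().apply(manip.sense()['contact_force']).round(1))"; python3 -m pendant '[{"fingers":255,"x":0.002,"y":0,"z":0.009,"rx":0,"ry":0,"rz":0},{"fingers":255,"x":0,"y":0,"z":0.006,"rx":0,"ry":0,"rz":0}]'; python3 -c "
from deck import *
p,q=pose();print(s(p).round(1),q.inv().apply(manip.sense()['contact_force']).round(1))"; python3 -m pendant '[{"fingers":255,"x":0,"y":0,"z":0.004,"rx":0,"ry":0,"rz":0},{"fingers":255,"x":0,"y":0,"z":0.003,"rx":0,"ry":0,"rz":0}]'; python3 -c "
from deck import *
p,q=pose();print(s(p).round(1),q.inv().apply(manip.sense()['contact_force']).round(1))"
```

```text
time: 30.5
tcp_pos: [648.4, 138.0, 214.6]
tcp_rot: [0.191, 0.667, 0.692, 0.198]
contact_force: [0.2, 0.3, 1.2]
grip_width: -0.002
[258.4  40.9  61.5] [ 0.3  0.8 -0.9]
time: 30.75
tcp_pos: [656.9, 141.2, 201.4]
tcp_rot: [0.191, 0.667, 0.692, 0.199]
contact_force: [-6.3, 3.2, 4.4]
grip_width: -0.001
[258.7  43.8  45.8] [ 3.5 -3.  -7. ]
time: 31.0
tcp_pos: [661.0, 141.7, 194.8]
tcp_rot: [0.191, 0.667, 0.692, 0.199]
contact_force: [-0.6, -0.6, 0.1]
grip_width: -0.0
[258.7  44.1  38. ] [-0.6 -0.4 -0.4]
```

```bash
python3 -m pendant '[{"fingers":255,"x":0,"y":0,"z":0.003,"rx":0,"ry":0,"rz":0}]'; python3 -c "
from deck import *
p,q=pose();print(s(p).round(1),q.inv().apply(manip.sense()['contact_force']).round(1))"; python3 -m pendant '[{"fingers":255,"x":0,"y":0,"z":0.002,"rx":0,"ry":0,"rz":0}]'; python3 -c "
from deck import *
p,q=pose();print(s(p).round(1),q.inv().apply(manip.sense()['contact_force']).round(1))"
```

```text
time: 31.12
tcp_pos: [662.7, 141.7, 192.6]
tcp_rot: [0.191, 0.667, 0.692, 0.199]
contact_force: [-34.9, -1.8, 34.5]
grip_width: 0.0
[259.   44.   35.2] [ -0.4 -11.3 -47.7]
time: 31.25
tcp_pos: [663.1, 141.7, 192.3]
tcp_rot: [0.191, 0.667, 0.692, 0.199]
contact_force: [-52.1, -5.5, 47.2]
grip_width: 0.0
[259.2  44.1  34.7] [ -3.4 -19.2 -67.7]
```

Hard stop reached at 35 mm, so the bar is shut. That press read 68 N, more than I wanted. Retreat and verify.

```bash
python3 -m pendant '[{"fingers":255,"x":0,"y":0,"z":-0.02,"rx":0,"ry":0,"rz":0},{"fingers":255,"x":0,"y":0,"z":-0.05,"rx":0,"ry":0,"rz":0},{"fingers":255,"x":0,"y":0,"z":-0.05,"rx":0,"ry":0,"rz":0},{"fingers":255,"x":-0.02,"y":-0.05,"z":-0.03,"rx":0,"ry":0,"rz":0},{"fingers":255,"x":-0.03,"y":-0.05,"z":-0.02,"rx":0,"ry":0,"rz":0},{"fingers":255,"x":-0.04,"y":-0.045,"z":0,"rx":0,"ry":0,"rz":0},{"fingers":255,"x":-0.04,"y":-0.03,"z":0,"rx":0,"ry":0,"rz":0},{"fingers":255,"x":0,"y":0,"z":0,"rx":0,"ry":0,"rz":0}]'
python3 - <<'E'
from deck import *
f=snap('top','top10.png'); g=snap('side','side10.png')
a=g['frame'][140:260,260:400];b=f['frame'][140:260,190:290]
cv2.imwrite('pics/end.png',np.hstack([cv2.resize(a,(420,360),interpolation=cv2.INTER_CUBIC),cv2.resize(b,(300,360),interpolation=cv2.INTER_CUBIC)]))
for c in('side','top'):
  for l in('slate_red_nib','batten_lo','slate_grey_nib','batten_hi','clamp_plate','beaker','jar'):
    print(c,l,[(s(d['location']).round(1),np.round(d['location']),round(d['p'],2)) for d in manip.place_of(l,c)[:2]])
E
```

```text
time: 32.25
tcp_pos: [424.1, -1.1, 246.1]
tcp_rot: [0.194, 0.667, 0.691, 0.201]
contact_force: [-0.2, -0.5, 0.0]
grip_width: 0.002
side slate_red_nib [(array([201.6,  -0.4,   6.7]), array([631.,  96., 138.]), 0.85), (array([ 81.8, 330.6, -83.4]), array([565., 425.,  -2.]), 0.38)]
side batten_lo [(array([197.5,  -2.7,   2. ]), array([630.,  94., 132.]), 0.53)]
side slate_grey_nib [(array([ 189.3, -359.2, -153.5]), array([ 718., -260.,   -4.]), 0.96), (array([260.7,  -2.5,   7.2]), array([681.,  96., 170.]), 0.92)]
side batten_hi []
side clamp_plate [(array([258.8,  42.2,  32. ]), array([664., 140., 190.]), 0.58)]
side beaker []
side jar [(array([ 79.5, 335.4, -82.5]), array([562., 430.,  -2.]), 0.62), (array([65.2, -0.4, 21.5]), array([507.,  92.,  78.]), 0.57)]
top slate_red_nib []
top batten_lo [(array([198. ,  -0.6,   4.6]), array([629.,  96., 134.]), 0.42), (array([-32.4, 278.3,  -8.6]), array([430., 368.,   1.]), 0.38)]
top slate_grey_nib [(array([267.4,   1.9,   4.8]), array([688., 100., 171.]), 0.98), (array([-189.8, -654.1,   89.9]), array([ 279., -571.,    1.]), 0.88)]
top batten_hi []
top clamp_plate [(array([260.2,  44. ,  35.4]), array([664., 142., 193.]), 0.85)]
top beaker [(array([-32. , 280. ,  -8.8]), array([431., 369.,   1.]), 0.85)]
top jar [(array([ 84.6, 335.4, -82. ]), array([566., 430.,   1.]), 0.74)]
```

View pics/end.png

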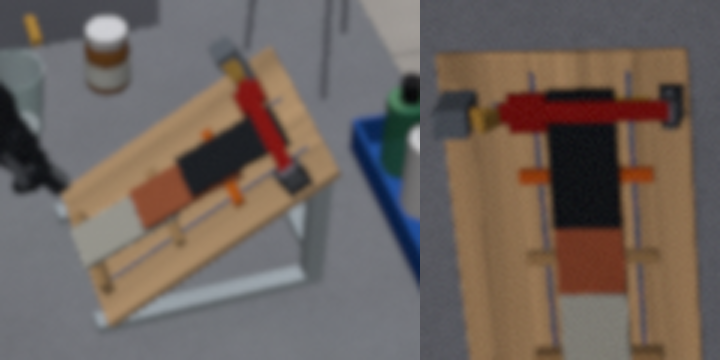

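The bar lies flat across the charcoal slate, and the brass tongue at top crop (485,118) covers its nose. The arm is clear, so I'm handing in.

```bash
python3 -c "
from h import *
print(manip.hand_in())"
```

```text
the job is handed in; nothing more can be done
None
```

I laid the terracotta slate on the orange batten and the charcoal slate on the yellow batten. I then swung the clamp bar over, pressed it shut and handed the job in at about 33 s of the 72 s. No verdict is reported.

- **Slates:** I pulled each one down the slope with about 12–17 N until it stopped dead on its batten. In the last pictures both lie square and centred to about 2 mm between the blue lines. Nib heights read from the images were about 5–7 mm, around the 6 mm limit, but those readings are only good to about 4 mm. The pushes at seating fitted a hooked nib.
- **Terracotta regrasp:** my first grip ran into the last joint's limit. I laid the slate loosely on the batten and took hold of it again a half turn round before pulling it tight.
- **Clamp:** the push rose to at least 7 N, dropped to nothing (the snap), then met a hard stop. The images put the plate about 34 mm out of the board, where 33 mm is shut, and the brass tongue covers the nose. I could not read the tongue's travel directly.
- **Force:** the last press on the plate reached 68 N with the fingertips, more than I intended. It stayed under the 120 N wrist limit. I took the 40 N limit to cover only the arm and gripper body; if it also covers the fingers, that press would break it.
- **Bystanders:** the beaker (top camera only in the last check) and the jar are where they were, within measuring error. The network did not find the yellow batten at the end because the bar and slate hide it.

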